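# Check the portion scale and put the check weights away

## Robot

A 6-joint arm with a two-finger parallel gripper is mounted at the origin on a cart in front of the work surface, level with it; the furniture and walls round the work are solid. World frame = base frame: x ahead of the robot, y to its left, z up, the work surface at z = 0. Lengths are in m, angles in rad, forces in N, time in s.
With the tool pointing down it reaches from about 0.35 to 0.775 m from the base axis. Payload 5.5 kg.
Tool frame: the origin (TCP) lies midway between the tips of the shut fingers; the grasp point (between the pads) lies 19 mm behind it; z points along the fingers, y is the line along which they close (so a half turn about z gives the same grasp; the last joint's range is limited). The gripper opens to 85 mm and grips with 20 to 120 N. Pads are 22 mm wide; open, the fingers measure 114 mm over their backs; the gripper's body (76 mm by 85 mm) begins 54 mm behind the grasp point. The pads swing forward as they close: fully open they stand 13 mm farther back than shut.
Start: joints at [1.144, 0.313, 0.046, 1.304, 0, 1.431], TCP at [0.163, 0.552, 0.231] pointing down, gripper open.
Joint ranges: [-2.76, 2.76], [-0.86, 1.69], [-1.03, 1.26], [-2.2, 2.34], [-1.47, 1.5], [-3.14, 3.14]. Speed limits (rad/s): [2.57, 2.57, 3.14, 3.14, 3.14, 3.14].

## Interface

Orientations are given as a rotation vector (axis times angle).
In Python, from rig import get_state, camera, calibration, job_done gives the robot as it stands.
- The arm moves only by the tool step_arm, never from a script. Its argument "deltas" is a list of rows, each a list of 4 numbers: the shift along the tool's x, y, z in m, then the turn about the tool's z in degrees. A call has 1 to 8 rows; each row shifts and turns the commanded pose from where the row before left it, along the tool's axes as they then stand; what a row does not reach is not made up. A row lasts 1/12 s, in which the tool goes at most 41.7 mm and 7.16 degrees, less where a joint would pass 70% of its speed; a pose out of reach is approached as far as the arm can. A call with a gripper value outside its range is refused whole. "claw" is the closure in counts, from 0 (fully open) to 255 (shut), set as the call begins (left out, the last holds). The fingers move at their own pace and stop on an object; "grip_force" is the grip in N (left out, the last holds). Time passes only in rows, so rows that do not move let the fingers close. It gives the time, the measured TCP pose, the force, the opening and the grip force at its end, in the units of the state.
- get_state(): the state, without advancing time (a new reading comes with each control period).
- camera(name): name is "scene" or "top" or "wrist"; returns (picture, depth): 480x640x3 uint8, red, green, blue; 480x640 float32, m along the optical axis (not along the pixel's ray), 0 where there is no reading.
- calibration(name): a dict with "mtx" (3x3 intrinsics, pixels), "pose" (4x4, takes a point from camera to world coordinates). Camera axes: x right, y up, looking along -z (the intrinsics and any distortion apply to the point x, -y, -z); pixel columns grow to the right and rows downward; lengths in m; the calibration is good to about 2 mm. The wrist camera is an equidistant fisheye: a pixel r from the principal point sees the ray r / f radians off the axis. A picture is of the moment at which its call begins: read the wrist's pose just before it. calibration takes no time and is no camera call; for the wrist camera it gives the pose at the moment of the call.
- job_done(): hands the job in; it is judged then, once.
The state is a dict: "t": time; "joints": joint angles; "qvel": joint speeds; "joint_torque": joint torques, N m; "tcp_pos": TCP position; "ee_rot": TCP orientation; "wrist_force": force on the tool from outside, world axes, zero at the start; "ft_torque": the same for the moment, N m; "finger_gap": finger opening in m; "gripper_force": force on a finger pad.
Only numpy, scipy, OpenCV 4.12 (cv2) and the standard library are available. Lean on these libraries where they do the work, as an engineer would, in place of code of your own. Each camera call takes 0.05 s, during which the arm holds its last target. There are 200 camera calls.

## Task

Check the portion scale: move any cheese lying on its plate onto the small beech board, then stand the 600 g check weight, and none of the others, gently near the middle of the plate and leave it standing there alone, hands off, for two seconds; the scale is delicate, so never press or knock its plate hard. Then put this and every other check weight on the bench upright into its own labelled bay in the drawer of the wooden chest and shut the drawer fully; leave the pepper mill and the timer where they are.

Things in the scene. Friction and masses are not known exactly. Their poses are not given: they have to be found in the camera images.
- w900: the 900 g check weight: plain turned steel, a round body 60 mm across and 38 mm high, above it a neck 14 mm across and 8 mm high and a straight round lifting knob 24 mm across and 22 mm high, 68 mm tall in all, 900 g; origin at the centre of its underside, z up its axis; stands upright at the start; may be absent
- w600: the 600 g check weight: plain turned steel, a round body 52 mm across and 32 mm high, above it a neck 14 mm across and 8 mm high and a straight round lifting knob 24 mm across and 22 mm high, 62 mm tall in all, 600 g; origin at the centre of its underside, z up its axis; stands upright at the start
- w350: the 350 g check weight: plain turned steel, a round body 44 mm across and 23 mm high, above it a neck 14 mm across and 8 mm high and a straight round lifting knob 24 mm across and 22 mm high, 53 mm tall in all, 350 g; origin at the centre of its underside, z up its axis; stands upright at the start; may be absent
- w200: the 200 g check weight: plain turned steel, a round body 36 mm across and 16 mm high, above it a neck 14 mm across and 8 mm high and a straight round lifting knob 24 mm across and 22 mm high, 46 mm tall in all, 200 g; origin at the centre of its underside, z up its axis; stands upright at the start; may be absent
- bay_900 (a point): floor centre of the bay of the 900 g weight in the chest's drawer: a square well 68 mm wide and 24 mm deep in a dark wooden block; moves with the drawer; axes as the chest's. Inside a shut drawer the bays are covered
- bay_600 (a point): floor centre of the bay of the 600 g weight in the chest's drawer: a square well 60 mm wide and 24 mm deep in a dark wooden block; moves with the drawer; axes as the chest's. Inside a shut drawer the bays are covered
- bay_350 (a point): floor centre of the bay of the 350 g weight in the chest's drawer: a square well 52 mm wide and 24 mm deep in a dark wooden block; moves with the drawer; axes as the chest's. Inside a shut drawer the bays are covered
- bay_200 (a point): floor centre of the bay of the 200 g weight in the chest's drawer: a square well 44 mm wide and 24 mm deep in a dark wooden block; moves with the drawer; axes as the chest's. Inside a shut drawer the bays are covered
- drawer (a joint): how far the drawer is pulled out, m: 0 shut, 0.13 fully open; slides along the chest's -x (towards the robot), stiff runners: takes about 6 N to move and stays where it is left, but a weight knocked against its bay can shift it
- drawer_handle (a point): middle of the drawer's steel bar handle: a round bar 11 mm thick and 100 mm long along the chest's y, 35 mm in front of the drawer's face and 78 mm above the bench; to be taken from above. The face is 80 mm high, its upper edge 88 mm above the bench; the bay centres lie 60 mm behind the back of the 14 mm thick front board
- weight_chest: wooden chest fixed to the bench, 186 deep, 318 wide, 102 mm high, with one drawer; origin at the centre of its underside, x from front to back, y to its left. White plates on the drawer front show outlines of the weights, each in line with its bay: largest at +y, smallest at -y. With the drawer fully open the bay centres are 70 mm in front of the carcass
- scale: white portion scale, 224 x 190 mm, 62 mm high, fixed to the bench; origin at the centre of its underside, x from its front (display) to its back
- plate_mid (a point): centre of the top of the scale's square steel plate (180 x 180 mm, 62 mm above the bench, axes as the scale's); the plate rests on springs
- scale_plate (a joint): how far the scale's plate has sunk, m: about 0.4 mm when empty and 1.2 mm more per kg on it, at most 2.5 mm, where it meets a hard stop (overloaded). The plate must never take more than 40 N, which a drop of a few mm can reach
- cheese_a: upright broken wedge of hard cheese with rind, 48 x 58 x 64 mm, about 85 g, origin at the centre of its underside; lies on the scale's plate at the start, its 48 mm width (x) to be gripped about 30 mm up; may be absent
- cheese_b: broken lump of hard cheese, 47 x 74 x 47 mm, about 90 g, origin at the centre of its underside; lies on the scale's plate at the start, its 47 mm width (x) to be gripped about 25 mm up; may be absent
- cheese_board: small beech board fixed to the bench, 170 mm (x) x 190 mm (y), 18 mm thick; origin at the centre of its underside; empty at the start
- pepper_mill: bystander: wooden pepper mill, 56 mm across, 191 mm tall, behind the scale; origin at the centre of its underside
- timer: bystander: white wind-up kitchen timer, 68 mm across, 65 mm high, in front of the scale; origin at the centre of its underside

How it is judged:
On the way:
1. the 600 g weight stands upright on the scale's plate, within 50 mm of its middle, nothing else on the plate and the robot clear of it, for 1.5 s (contact force between w600 and scale_plate above 4.5 N and horizontal distance between w600 and plate_mid below 0.05 m and angle between w600's own z axis and vertical below 0.1 rad and linear speed of w600 below 0.02 m/s and contact force between the fingers and w600 below 0.1 N and contact force between each of the arm, the fingers and scale_plate below 0.1 N and contact force between each of cheese_a, cheese_b and scale_plate below 0.05 N), for 1.5 s.
At the end, for the whole second after the job is handed in: The drawer is shut to within 8 mm; every weight that is present stands upright (within 0.1 rad) at rest on the floor of its own bay, its base within 9 mm of the bay's centre; every piece of cheese that is present rests on the beech board, its base centre over the board (value of joint drawer below 0.008 m and horizontal distance between w900 and bay_900 below 0.009 m and z of w900 in the frame of bay_900 below 0.005 m and angle between each of w900, w600, w350, w200's own z axis and vertical below 0.1 rad and linear speed of each of w900, w600, w350, w200, cheese_a, cheese_b below 0.02 m/s and horizontal distance between w600 and bay_600 below 0.009 m and z of w600 in the frame of bay_600 below 0.005 m and horizontal distance between w350 and bay_350 below 0.009 m and z of w350 in the frame of bay_350 below 0.005 m and horizontal distance between w200 and bay_200 below 0.009 m and z of w200 in the frame of bay_200 below 0.005 m and contact force between each of cheese_a, cheese_b and cheese_board above 0.3 N and x of cheese_a in the frame of cheese_board between -0.085 and 0.085 m and y of cheese_a in the frame of cheese_board between -0.095 and 0.095 m and x of cheese_b in the frame of cheese_board between -0.085 and 0.085 m and y of cheese_b in the frame of cheese_board between -0.095 and 0.095 m); the robot touches nothing.
It fails at once if a weight other than the 600 g one is put on the scale's plate (contact force between any of w900, w350, w200 and scale_plate above 0.5 N).
It fails at once if the scale's plate is pressed or struck with more than 40 N (contact force between anything else and scale_plate above 40 N).
It fails at once if the pepper mill or the timer is shifted by more than 4 cm (distance of any of pepper_mill, timer from where it was at the start of the episode above 0.04 m).
Of w900, w350, w200 only 2 to 3 are there at a start; the rules pass over those that are not, and their reading is None.
Of cheese_a, cheese_b only 1 to 2 are there at a start; the rules pass over those that are not, and their reading is None.
At some moment in a run one of w900, w600, w350, w200 may be knocked a few centimetres aside while the robot is not near it.
It also fails if it takes over 210 s, if anything falls off the work surface, if the arm or the gripper's body presses on something with over 40 N, if the wrist force passes 120 N, or if a joint passes its speed limit or range.

## Working session

There is one attempt and no reset: what is moved stays moved. The work goes in short steps, Python scripts to look and compute and a tool call to move; the robot and the scene stay as the last step left them, time stands still between calls to the robot, and variables do not carry over. Pictures are saved under pics/ and viewed, at most 14 in all, crops included, and the job is handed in when it is done.

Besides the shell and the picture viewer there is one more tool, called after "Call:" as a command line: name --pt "numbers of a row" for each row, then --argument value for the rest. step_arm: Moves the arm, as the interface text tells. Its arguments: {"type":"object","properties":{"deltas":{"type":"array"},"claw":{"type":"number"},"grip_force":{"type":"number"}},"required":["deltas"]}

```bash
mkdir -p pics; ls
cat > h.py <<'E'
import numpy as np, cv2
from rig import get_state, camera, calibration, job_done
from scipy.spatial.transform import Rotation as R
def cloud(name):
    c=calibration(name); im,d=camera(name)
    K=np.array(c['mtx']);T=np.array(c['pose'])
    v,u=np.mgrid[0:480,0:640]
    x=(u-K[0,2])/K[0,0];y=(v-K[1,2])/K[1,1]
    P=np.stack([x*d,-y*d,-d],-1)@T[:3,:3].T+T[:3,3]
    P[d<=0]=np.nan
    return im,d,P
E
python3 - <<'E'
from h import *
print({k:np.round(v,3) for k,v in get_state().items()})
for n in('top','scene'):
    im,d,P=cloud(n); c=calibration(n); print(n,np.round(c['mtx'],1).tolist(),np.round(c['pose'],3).tolist(),[k for k in c])
    cv2.imwrite(f'pics/{n}0.png',im[...,::-1]); np.savez(f'{n}0.npz',im=im,d=d,P=P)
E
```

```text
pics
{'t': np.float64(0.0), 'joints': array([1.144, 0.314, 0.045, 1.304, 0.   , 1.431]), 'qvel': array([-0.   , -0.   ,  0.   , -0.001, -0.   , -0.001]), 'joint_torque': array([-1.0000e-03, -4.8062e+01,  2.9854e+01,  1.9000e-02, -0.0000e+00,
       -0.0000e+00]), 'tcp_pos': array([0.162, 0.551, 0.23 ]), 'ee_rot': array([-4.490e-01, -3.109e+00,  3.000e-03]), 'wrist_force': array([ 0.009, -0.385, -1.17 ]), 'ft_torque': array([ 0.022, -0.024,  0.001]), 'gripper_force': np.float64(0.0), 'finger_gap': np.float64(0.085)}
top [[565.9, 0.0, 327.2], [0.0, 565.9, 237.1], [0.0, 0.0, 1.0]] [[0.025, 0.996, -0.087, 0.406], [-1.0, 0.025, 0.003, -0.011], [0.005, 0.087, 0.996, 1.413], [0.0, 0.0, 0.0, 1.0]] ['mtx', 'pose']
scene [[471.9, 0.0, 321.3], [0.0, 471.9, 231.8], [0.0, 0.0, 1.0]] [[0.775, 0.461, -0.433, -0.092], [-0.632, 0.543, -0.553, -0.795], [-0.02, 0.702, 0.712, 1.082], [0.0, 0.0, 0.0, 1.0]] ['mtx', 'pose']
```

View pics/top0.png

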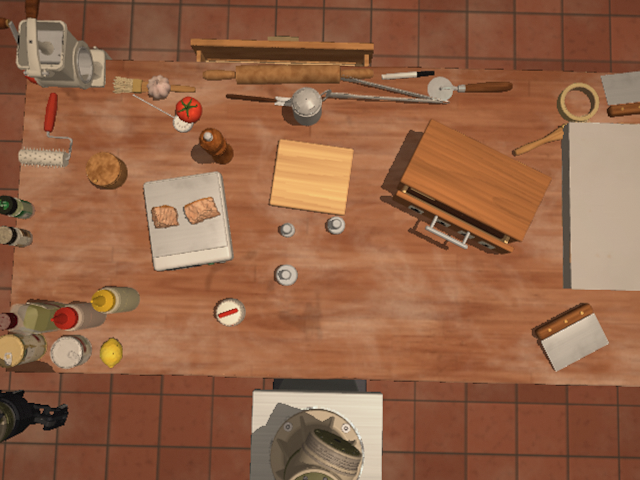

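View pics/scene0.png

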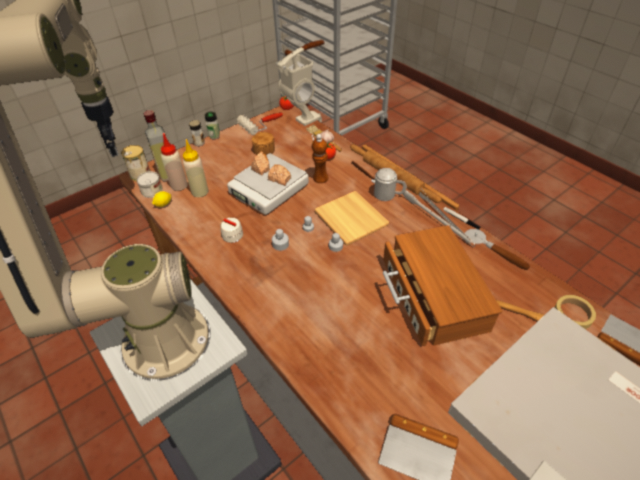

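The top view shows three weights at (287,229), (335,225) and (286,273), cheese at (164,216) and (201,210), the board at (312,177), the mill at (214,145) and the timer at (229,312). It also shows the chest at (475,185) with its drawer ajar and the handle at (447,231).

Run:
```python
from h import *
z=np.load('top0.npz');P=z['P'];d=z['d'];im=z['im']
c=calibration('top')
def rect(zlo,zhi,box,name,extra=None):
    m=np.zeros((480,640),bool);x0,y0,x1,y1=box;m[y0:y1,x0:x1]=1
    m&=(P[...,2]>zlo)&(P[...,2]<zhi)
    n,l,st,_=cv2.connectedComponentsWithStats(m.astype(np.uint8))
    k=1+np.argmax(st[1:,4]);q=P[l==k]
    r=cv2.minAreaRect((q[:,:2]*1000).astype(np.float32))
    print(name,st[k,4],'c',np.round(r[0],1),'size',np.round(r[1],1),'ang',round(r[2],2),'z',np.round(np.median(q[:,2]),4)); return q
print('table z',np.nanmedian(P[330:360,350:500,2]))
rect(.085,.12,(380,110,570,270),'chest')
rect(.05,.072,(140,165,240,275),'scale')
rect(.012,.025,(260,130,360,220),'board')
rect(.075,.15,(145,195,182,235),'cheeseL')
rect(.075,.15,(182,190,225,230),'cheeseR')
for n,b in dict(wS=(272,217,300,243),wR=(322,210,350,240),wB=(270,258,304,292)).items():
    x0,y0,x1,y1=b;q=P[y0:y1,x0:x1].reshape(-1,3);mx=np.nanmax(q[:,2])
    k=q[q[:,2]>mx-.012]; print(n,'top',np.percentile(q[:,2],99.5),'knob',np.round(k.mean(0),4),len(k))
    b=q[q[:,2]>.008]; r=cv2.minEnclosingCircle((b[:,:2]*1000).astype(np.float32));print('   circ',np.round(r[0],1),r[1])
rect(.068,.09,(405,205,480,250),'handle')
rect(.055,.2,(195,115,240,170),'mill');rect(.05,.08,(205,290,250,335),'timer')
rect(.079,.095,(390,170,540,260),'drawfront')
u=cv2.resize(im[160:280,380:560,::-1],None,fx=4,fy=4,interpolation=cv2.INTER_CUBIC);cv2.imwrite('pics/crop1.png',u)
```

```text
table z 0.0007305643450893351
chest 9687 c [ 665.4 -360.9] size [318.8 173.5] ang 64.53 z 0.1024
scale 5367 c [556.2 324.8] size [219.4 188.1] ang 10.66 z 0.0612
board 4902 c [678.9  28.2] size [190.  170.7] ang 83.13 z 0.0183
cheeseL 485 c [559.9 370.2] size [45.3 56.3] ang 12.88 z 0.1017
cheeseR 600 c [577.4 285.7] size [46.1 72.3] ang 23.75 z 0.0962
wS top nan knob [0.5437 0.0844 0.0463] 73
   circ [546.4  84.7] 20.53516960144043
wR top 0.05685584371376841 knob [ 0.5581 -0.0359  0.0526] 74
   circ [565.4 -30.2] 42.634761810302734
wB top nan knob [0.4318 0.0825 0.0623] 73
   circ [430.7  86.2] 40.983551025390625
handle 689 c [ 556.  -290.3] size [177.8  54.8] ang 63.95 z 0.0842
mill 601 c [731.  254.8] size [51.8 52.6] ang 59.46 z 0.1596
timer 448 c [337.4 214.8] size [56.9 57.8] ang 1.37 z 0.0549
drawfront 1060 c [ 549.2 -304.6] size [304.5  55.2] ang 64.22 z 0.0868
```

View pics/crop1.png

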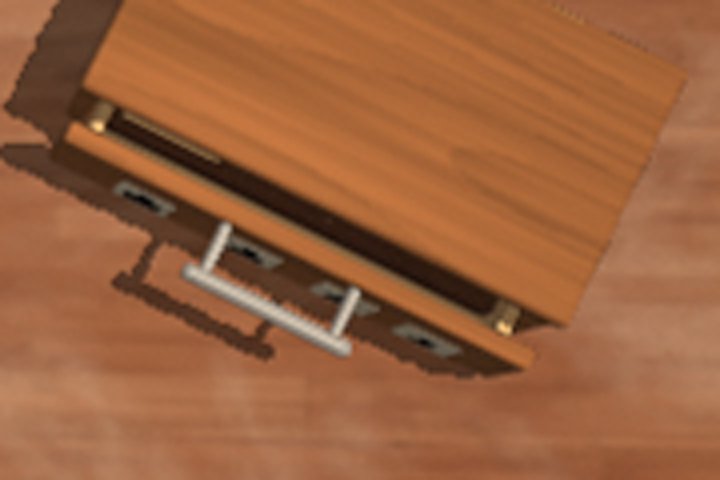

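```bash
cat >> h.py <<'E'
def plan(targets,s=None):
    "targets: list of (x,y,z,yaw of tool y deg, mod 180). prints turn and tool-axes shift, from the measured pose then chained"
    s=s or get_state(); p=np.array(s['tcp_pos']);Rm=R.from_rotvec(s['ee_rot']).as_matrix()
    for t in targets:
        yaw=np.degrees(np.arctan2(Rm[1,1],Rm[0,1])); dy=(t[3]-yaw+90)%180-90
        R2=R.from_euler('z',dy,degrees=True).as_matrix()@Rm
        dl=R2.T@(np.array(t[:3])-p)
        n=max(1,int(np.ceil(np.linalg.norm(dl)/.040)))
        print('->',t,'| turn tool z %.1f (%d rows of %.2f)'%(-dy,int(np.ceil(abs(dy)/7)),-dy/max(1,np.ceil(abs(dy)/7))),'| shift mm',np.round(dl*1000,1),'rows',n,'each',np.round(dl/n,4).tolist())
        p=np.array(t[:3]);Rm=R2
def ray(n,u,v,zp):
    c=calibration(n);K=np.array(c['mtx']);T=np.array(c['pose'])
    r=T[:3,:3]@np.array([(u-K[0,2])/K[0,0],-(v-K[1,2])/K[1,1],-1]);o=T[:3,3]
    return o+r*(zp-o[2])/r[2]
E
python3 - <<'E'
from h import *
z=np.load('top0.npz');P=z['P']
print('bottle max',np.nanmax(P[285:345,50:140,2]),P[300,115],P[298,100])
m=ray('top',446.9,237.2-2,.0835);print('handle',m,ray('top',426.75,227.5,.078),ray('top',467,247,.078))
ex=np.array([.9028,-.4301]);ey=np.array([.4301,.9028]);ch=np.array([.6654,-.3609])
print('handle in carcass frame',(m[:2]-ch)@ex,(m[:2]-ch)@ey)
plan([(.163,.552,.31,73.5),(.56,.40,.31,12.9),(.56,.37,.20,12.9),(.56,.37,.075,12.9)])
E
```

```text
bottle max 0.2256051963294683 [0.36480622 0.44864338 0.15919547] [0.36948499 0.46676984 0.19746783]
handle [ 0.5338825  -0.29688328  0.0835    ] [ 0.55154166 -0.25008519  0.078     ] [ 0.50758115 -0.34586634  0.078     ]
handle in carcass frame -0.14626759305212564 0.0012286210680167373
-> (0.163, 0.552, 0.31, 73.5) | turn tool z 0.1 (1 rows of 0.07) | shift mm [ -0.2   0.9 -79.5] rows 2 each [-0.0001, 0.0004, -0.0398]
-> (0.56, 0.4, 0.31, 12.9) | turn tool z 60.6 (9 rows of 6.73) | shift mm [-236.8  353.    -0.6] rows 11 each [-0.0215, 0.0321, -0.0001]
-> (0.56, 0.37, 0.2, 12.9) | turn tool z -0.0 (1 rows of -0.00) | shift mm [-29.3  -6.5 110. ] rows 3 each [-0.0098, -0.0022, 0.0367]
-> (0.56, 0.37, 0.075, 12.9) | turn tool z -0.0 (0 rows of -0.00) | shift mm [ -0.    0.2 125. ] rows 4 each [-0.0, 0.0001, 0.0312]
```

Call:
step_arm --pt "0 0 -0.04 0" --pt "0 0 -0.04 0" --pt "0 0 0 6.7" --pt "0 0 0 6.7" --pt "0 0 0 6.7" --pt "0 0 0 6.7" --pt "0 0 0 6.7" --pt "0 0 0 6.7" --claw 0 --grip_force 30

```text
t: 0.77
tcp_pos: [0.1626, 0.5513, 0.3108]
ee_rot: [1.498, 2.761, -0.002]
wrist_force: [0.5, -1.0, -0.3]
finger_gap: 0.0855
gripper_force: 0.0
```

Call:
step_arm --pt "0 0 0 6.7" --pt "0 0 0 6.7" --pt "0 0 0 6.7" --pt "-0.0215 0.032 0 0" --pt "-0.0215 0.032 0 0" --pt "-0.0215 0.032 0 0" --pt "-0.0215 0.032 0 0" --pt "-0.0215 0.032 0 0"

```text
t: 1.43
tcp_pos: [0.3443, 0.4827, 0.3109]
ee_rot: [-1.949, -2.464, 0.001]
wrist_force: [0.8, 1.5, -0.5]
finger_gap: 0.0854
gripper_force: 0.0
```

Call:
step_arm --pt "-0.0215 0.032 0 0" --pt "-0.0215 0.032 0 0" --pt "-0.0215 0.032 0 0" --pt "-0.0215 0.032 0 0" --pt "-0.0215 0.032 0 0" --pt "-0.0215 0.032 0 0" --pt "0 0 0 0" --pt "0 0 0 0"

```text
t: 2.1
tcp_pos: [0.5615, 0.4005, 0.3088]
ee_rot: [-1.954, -2.458, 0.005]
wrist_force: [-0.3, -0.3, 0.4]
finger_gap: 0.0856
gripper_force: 0.0
```

Run:
```python
from h import *
plan([(.56,.37,.15,12.9),(.56,.37,.075,12.9)])
```

```text
-> (0.56, 0.37, 0.15, 12.9) | turn tool z 0.2 (1 rows of 0.15) | shift mm [-29.3  -7.8 158.9] rows 5 each [-0.0059, -0.0016, 0.0318]
-> (0.56, 0.37, 0.075, 12.9) | turn tool z -0.0 (0 rows of -0.00) | shift mm [ 0.1  0.2 75. ] rows 2 each [0.0, 0.0001, 0.0375]
```

Call:
step_arm --pt "-0.006 -0.0016 0.032 0" --pt "-0.006 -0.0016 0.032 0" --pt "-0.006 -0.0016 0.032 0" --pt "-0.006 -0.0016 0.032 0" --pt "-0.0055 -0.0014 0.031 0" --pt "0 0 0.025 0" --pt "0 0 0.0 0"

```text
t: 2.68
tcp_pos: [0.5537, 0.3704, 0.1214]
ee_rot: [-1.946, -2.461, 0.015]
wrist_force: [-0.9, -0.3, -1.3]
finger_gap: 0.0854
gripper_force: 0.0
```

Run:
```python
from h import *
s=get_state();print(s['tcp_pos'],s['wrist_force'])
im,d=camera('wrist');cv2.imwrite('pics/w1.png',im[...,::-1])
```

```text
[0.55372377 0.37035305 0.1213961 ] [-0.85983028 -0.25800902 -1.32148705]
```

View pics/w1.png

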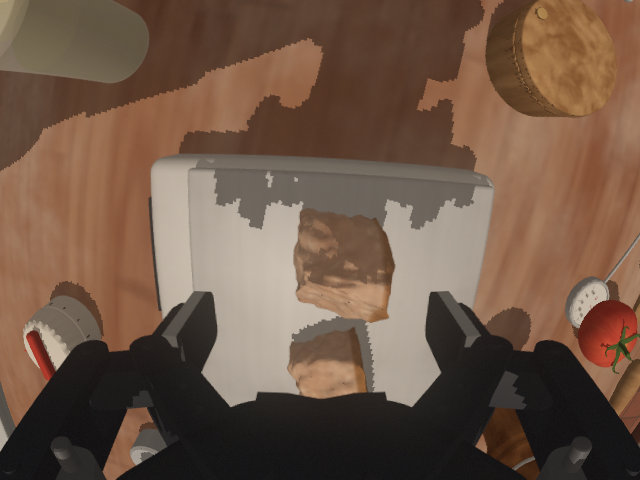

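The wrist view shows the wedge (cheese_a) around (345,262), between the fingers at columns 200 and 440, and the lump at (330,360). A shift of about 6 mm along +x centres it.

Run:
```python
from h import *
plan([(.561,.370,.075,12.9)])
```

```text
-> (0.561, 0.37, 0.075, 12.9) | turn tool z 0.4 (1 rows of 0.44) | shift mm [-2.4  5.7 49.6] rows 2 each [-0.0012, 0.0029, 0.0248]
```

Call:
step_arm --pt "-0.002 0.006 0 0" --pt "0 0 0.015 0" --pt "0 0 0.015 0" --pt "0 0 0.012 0" --pt "0 0 0.005 0" --pt "0 0 0 0"

```text
t: 3.23
tcp_pos: [0.5656, 0.3717, 0.0813]
ee_rot: [1.949, 2.463, 0.002]
wrist_force: [0.5, 0.4, 0.1]
finger_gap: 0.0851
gripper_force: 0.0
```

Call:
step_arm --pt "0 0 0 0" --pt "0 0 0 0" --pt "0 0 0 0" --pt "0 0 0 0" --pt "0 0 0 0" --pt "0 0 0 0" --claw 255

```text
t: 3.73
tcp_pos: [0.5656, 0.3714, 0.0815]
ee_rot: [1.95, 2.463, 0.003]
wrist_force: [-0.3, -0.3, 4.6]
finger_gap: 0.0446
gripper_force: 34.8
```

Call:
step_arm --pt "0 0 -0.01 0" --pt "0 0 -0.02 0" --pt "0 0 -0.03 0" --pt "0 0 -0.03 0" --pt "0 0 -0.02 0" --pt "0 0 0 0"

```text
t: 4.23
tcp_pos: [0.5672, 0.3721, 0.1963]
ee_rot: [1.948, 2.46, 0.012]
wrist_force: [1.3, -0.2, 0.7]
finger_gap: 0.0441
gripper_force: 33.0
```

Run:
```python
from h import *
s=get_state();print(s['finger_gap'],s['gripper_force'],s['wrist_force'])
plan([(.56,.25,.19,12.9),(.67,.075,.19,-7),(.67,.075,.040,-7)])
```

```text
0.04405348359944943 32.972485749050975 [ 1.33087328 -0.20589097  0.70185293]
-> (0.56, 0.25, 0.19, 12.9) | turn tool z 0.4 (1 rows of 0.37) | shift mm [-117.4  -34.4    5.8] rows 4 each [-0.0294, -0.0086, 0.0014]
-> (0.67, 0.075, 0.19, -7) | turn tool z 19.9 (3 rows of 6.63) | shift mm [-160.3  130.5    0.8] rows 6 each [-0.0267, 0.0218, 0.0001]
-> (0.67, 0.075, 0.04, -7) | turn tool z -0.0 (0 rows of -0.00) | shift mm [ -0.3  -1.2 150. ] rows 4 each [-0.0001, -0.0003, 0.0375]
```

Call:
step_arm --pt "-0.0295 -0.0085 0 0" --pt "-0.0295 -0.0085 0 0" --pt "-0.0295 -0.0085 0 0" --pt "-0.0295 -0.0085 0 0" --pt "0 0 0 6.6" --pt "0 0 0 6.6" --pt "0 0 0 6.6" --pt "0 0 0 0"

```text
t: 4.9
tcp_pos: [0.5585, 0.2478, 0.1893]
ee_rot: [-2.348, -2.087, 0.003]
wrist_force: [-0.2, 0.1, -0.6]
finger_gap: 0.0439
gripper_force: 32.9
```

Call:
step_arm --pt "-0.0267 0.0218 0 0" --pt "-0.0267 0.0218 0 0" --pt "-0.0267 0.0218 0 0" --pt "-0.0267 0.0218 0 0" --pt "-0.0267 0.0218 0 0" --pt "-0.0267 0.0218 0 0" --pt "0 0 0 0" --pt "0 0 0 0"

```text
t: 5.57
tcp_pos: [0.6711, 0.0724, 0.1887]
ee_rot: [-2.344, -2.09, 0.002]
wrist_force: [0.1, 0.0, -1.0]
finger_gap: 0.0438
gripper_force: 32.9
```

Run:
```python
from h import *
s=get_state();print(s['tcp_pos'],s['finger_gap'],s['gripper_force'],s['wrist_force'])
plan([(.67,.075,.060,-7),(.67,.075,.040,-7)])
im,d=camera('wrist');cv2.imwrite('pics/w2.png',im[...,::-1])
```

```text
[0.67113479 0.07237698 0.18871293] 0.04383124678573334 32.89394532563165 [ 0.1496192   0.03884197 -0.97393538]
-> (0.67, 0.075, 0.06, -7) | turn tool z 0.4 (1 rows of 0.45) | shift mm [  2.5  -1.2 128.7] rows 4 each [0.0006, -0.0003, 0.0322]
-> (0.67, 0.075, 0.04, -7) | turn tool z 0.0 (1 rows of 0.00) | shift mm [ 0.  0. 20.] rows 1 each [0.0, 0.0, 0.02]
```

View pics/w2.png

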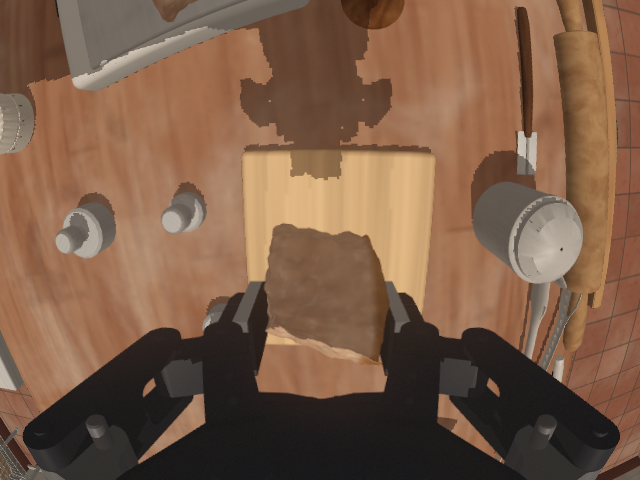

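The cheese is held between the pads, around (325,290), above the board.

Call:
step_arm --pt "0.002 -0.001 0.03 0" --pt "0 0 0.03 0" --pt "0 0 0.03 0" --pt "0 0 0.03 0" --pt "0 0 0.012 0" --pt "0 0 0.006 0" --pt "0 0 0.005 0" --pt "0 0 0 0"

```text
t: 6.28
tcp_pos: [0.6703, 0.0771, 0.0478]
ee_rot: [2.343, 2.092, 0.001]
wrist_force: [-0.9, -0.0, -0.3]
finger_gap: 0.0445
gripper_force: 32.9
```

Call:
step_arm --pt "0 0 0.002 0" --pt "0 0 0 0" --pt "0 0 0 0"

```text
t: 6.53
tcp_pos: [0.6709, 0.0765, 0.0468]
ee_rot: [2.343, 2.09, 0.003]
wrist_force: [-0.8, -0.4, -1.0]
finger_gap: 0.0444
gripper_force: 32.9
```

Call:
step_arm --pt "0 0 0.004 0" --pt "0 0 0.003 0" --pt "0 0 0 0" --pt "0 0 0 0"

```text
t: 6.87
tcp_pos: [0.6702, 0.0764, 0.0384]
ee_rot: [2.344, 2.091, 0.001]
wrist_force: [0.2, -0.1, -0.8]
finger_gap: 0.0443
gripper_force: 33.1
```

Call:
step_arm --pt "0 0 0.002 0" --pt "0 0 0 0" --pt "0 0 0 0"

```text
t: 7.12
tcp_pos: [0.6703, 0.0764, 0.0382]
ee_rot: [2.344, 2.091, 0.001]
wrist_force: [-3.6, -0.2, 9.0]
finger_gap: 0.0444
gripper_force: 36.4
```

Contact at 0.038. I'll release, rise, and go to cheese_b.

Call:
step_arm --pt "0 0 -0.001 0" --pt "0 0 0 0" --pt "0 0 0 0" --pt "0 0 0 0" --pt "0 0 0 0" --claw 0

```text
t: 7.53
tcp_pos: [0.6698, 0.0765, 0.0369]
ee_rot: [-2.344, -2.091, 0.001]
wrist_force: [0.7, -1.0, 0.2]
finger_gap: 0.0854
gripper_force: 0.0
```

Call:
step_arm --pt "0 0 -0.03 0" --pt "0 0 -0.04 0" --pt "0 0 -0.04 0" --pt "0 0 -0.04 0" --pt "0 0 0 0"

```text
t: 7.95
tcp_pos: [0.6741, 0.0765, 0.1971]
ee_rot: [2.337, 2.085, 0.017]
wrist_force: [1.8, 0.2, 1.8]
finger_gap: 0.0853
gripper_force: 0.0
```

Run:
```python
from h import *
z=np.load('top0.npz');P0=z['P']
plan([(.56,.24,.19,23.75),(.577,.286,.17,23.75),(.577,.286,.071,23.75)])
im,d,P=cloud('top')
def bl(x0,y0,x1,y1,zl,zh):
    q=P[y0:y1,x0:x1].reshape(-1,3);q=q[(q[:,2]>zl)&(q[:,2]<zh)];r=cv2.minAreaRect((q[:,:2]*1000).astype(np.float32));print(len(q),r,np.nanpercentile(q[:,2],98))
bl(182,190,225,230,.075,.13)
cv2.imwrite('pics/top1.png',im[...,::-1])
```

```text
-> (0.56, 0.24, 0.19, 23.75) | turn tool z -30.3 (5 rows of -6.06) | shift mm [195.6 -38.7   6.9] rows 5 each [0.0391, -0.0077, 0.0014]
-> (0.577, 0.286, 0.17, 23.75) | turn tool z -0.0 (0 rows of -0.00) | shift mm [35.2 33.8 20.5] rows 2 each [0.0176, 0.0169, 0.0103]
-> (0.577, 0.286, 0.071, 23.75) | turn tool z -0.0 (0 rows of -0.00) | shift mm [-0.2 -1.4 99. ] rows 3 each [-0.0001, -0.0005, 0.033]
600 ((577.6121215820312, 286.22509765625), (45.907997131347656, 71.68693542480469), 23.103368759155273) 0.10977070833684444
```

Call:
step_arm --pt "0 0 0 -6.06" --pt "0 0 0 -6.06" --pt "0 0 0 -6.06" --pt "0 0 0 -6.06" --pt "0 0 0 -6.06" --pt "0 0 0 0"

```text
t: 8.5
tcp_pos: [0.6693, 0.0765, 0.1855]
ee_rot: [-1.712, -2.632, 0.002]
wrist_force: [0.1, -0.1, -0.7]
finger_gap: 0.0858
gripper_force: 0.0
```

Call:
step_arm --pt "0.039 -0.0078 0 0" --pt "0.039 -0.0078 0 0" --pt "0.039 -0.0078 0 0" --pt "0.039 -0.0078 0 0" --pt "0.039 -0.0078 0 0" --pt "0.0176 0.0169 0.01 0" --pt "0.0176 0.0169 0.01 0" --pt "0 0 0 0"

```text
t: 9.17
tcp_pos: [0.5715, 0.2887, 0.1643]
ee_rot: [-1.714, -2.63, 0.001]
wrist_force: [-0.1, -0.2, -0.2]
finger_gap: 0.0853
gripper_force: 0.0
```

Run:
```python
from h import *
print(get_state()['tcp_pos'])
plan([(.577,.286,.11,23.75),(.577,.286,.071,23.75)])
```

```text
[0.57145395 0.28868065 0.16425784]
-> (0.577, 0.286, 0.11, 23.75) | turn tool z 0.1 (1 rows of 0.08) | shift mm [-4.8  4.1 54.2] rows 2 each [-0.0024, 0.0021, 0.0271]
-> (0.577, 0.286, 0.071, 23.75) | turn tool z -0.0 (0 rows of -0.00) | shift mm [-0.1  0.1 39. ] rows 1 each [-0.0001, 0.0001, 0.039]
```

Call:
step_arm --pt "-0.004 0.004 0.025 0" --pt "0 0 0.025 0" --pt "0 0 0.02 0" --pt "0 0 0.013 0" --pt "0 0 0.007 0" --pt "0 0 0 0" --pt "0 0 0 0" --pt "0 0 0 0"

```text
t: 9.83
tcp_pos: [0.5785, 0.283, 0.0784]
ee_rot: [1.717, 2.63, 0.002]
wrist_force: [0.3, 0.6, 0.5]
finger_gap: 0.0856
gripper_force: 0.0
```

Call:
step_arm --pt "0 0 0 0" --pt "0 0 0 0" --pt "0 0 0 0" --pt "0 0 0 0" --pt "0 0 0 0" --pt "0 0 0 0" --claw 255

```text
t: 10.33
tcp_pos: [0.5785, 0.2833, 0.0781]
ee_rot: [1.716, 2.63, 0.003]
wrist_force: [1.6, 0.3, 3.5]
finger_gap: 0.0431
gripper_force: 29.2
```

Call:
step_arm --pt "0 0 -0.01 0" --pt "0 0 -0.02 0" --pt "0 0 -0.03 0" --pt "0 0 -0.03 0" --pt "0 0 -0.02 0" --pt "0 0 0 0" --pt "0 0 0 0"

```text
t: 10.92
tcp_pos: [0.5782, 0.2832, 0.1889]
ee_rot: [1.715, 2.63, 0.003]
wrist_force: [0.3, 0.6, -0.9]
finger_gap: 0.0429
gripper_force: 28.2
```

Run:
```python
from h import *
plan([(.55,.22,.19,23.75),(.67,-.015,.19,-7),(.67,-.015,.04,-7)])
```

```text
-> (0.55, 0.22, 0.19, 23.75) | turn tool z 0.0 (1 rows of 0.02) | shift mm [-46.5 -51.3  -1.2] rows 2 each [-0.0232, -0.0256, -0.0006]
-> (0.67, -0.015, 0.19, -7) | turn tool z 30.8 (5 rows of 6.15) | shift mm [-218.6  147.7    0.4] rows 7 each [-0.0312, 0.0211, 0.0001]
-> (0.67, -0.015, 0.04, -7) | turn tool z -0.0 (0 rows of -0.00) | shift mm [  0.   -0.4 150. ] rows 4 each [0.0, -0.0001, 0.0375]
```

Call:
step_arm --pt "-0.0232 -0.0256 0 0" --pt "-0.0232 -0.0256 0 0" --pt "0 0 0 6.16" --pt "0 0 0 6.16" --pt "0 0 0 6.16" --pt "0 0 0 6.16" --pt "0 0 0 6.16" --pt "0 0 0 0"

```text
t: 11.58
tcp_pos: [0.5482, 0.2195, 0.1853]
ee_rot: [-2.355, -2.077, 0.006]
wrist_force: [0.5, -0.3, -0.6]
finger_gap: 0.0426
gripper_force: 28.3
```

Call:
step_arm --pt "-0.0312 0.0211 0 0" --pt "-0.0312 0.0211 0 0" --pt "-0.0312 0.0211 0 0" --pt "-0.0312 0.0211 0 0" --pt "-0.0312 0.0211 0 0" --pt "-0.0312 0.0211 0 0" --pt "-0.0312 0.0211 0 0" --pt "0 0 0 0"

```text
t: 12.25
tcp_pos: [0.6713, -0.0216, 0.1849]
ee_rot: [2.356, 2.076, -0.003]
wrist_force: [-0.8, -0.3, -0.6]
finger_gap: 0.043
gripper_force: 28.3
```

Call:
step_arm --pt "0 0 0.035 0" --pt "0 0 0.035 0" --pt "0 0 0.03 0" --pt "0 0 0.025 0" --pt "0 0 0.015 0" --pt "0 0 0.006 0" --pt "0 0 0 0" --pt "0 0 0 0"

```text
t: 12.92
tcp_pos: [0.6692, -0.0147, 0.0412]
ee_rot: [-2.352, -2.082, 0.001]
wrist_force: [-0.4, -0.2, -0.7]
finger_gap: 0.0429
gripper_force: 28.3
```

Call:
step_arm --pt "0 0 0.004 0" --pt "0 0 0.002 0" --pt "0 0 0 0" --pt "0 0 0 0"

```text
t: 13.25
tcp_pos: [0.6698, -0.0149, 0.036]
ee_rot: [2.353, 2.081, 0.001]
wrist_force: [0.3, -0.6, -0.9]
finger_gap: 0.0428
gripper_force: 28.3
```

Call:
step_arm --pt "0 0 0.001 0" --pt "0 0 0 0" --pt "0 0 0 0"

```text
t: 13.5
tcp_pos: [0.6699, -0.015, 0.0349]
ee_rot: [2.353, 2.08, 0.001]
wrist_force: [-0.2, -0.5, 2.5]
finger_gap: 0.0428
gripper_force: 29.4
```

Call:
step_arm --pt "0 0 0 0" --pt "0 0 0 0" --pt "0 0 0 0" --pt "0 0 0 0" --claw 0

```text
t: 13.83
tcp_pos: [0.6693, -0.0149, 0.0341]
ee_rot: [-2.353, -2.081, 0.0]
wrist_force: [0.2, -0.5, 0.3]
finger_gap: 0.0848
gripper_force: 0.0
```

Call:
step_arm --pt "0 0 -0.03 0" --pt "0 0 -0.04 0" --pt "0 0 -0.04 0" --pt "0 0 -0.04 0" --pt "0 0 0 0" --pt "0 0 0 0"

```text
t: 14.33
tcp_pos: [0.6715, -0.0152, 0.1881]
ee_rot: [2.349, 2.078, 0.007]
wrist_force: [-0.1, -0.3, -1.0]
finger_gap: 0.0853
gripper_force: 0.0
```

Run:
```python
from h import *
im,d,P=cloud('top');c=calibration('top')
for n,b in dict(w200=(265,210,305,250),w350=(318,205,355,245),w600=(264,252,310,298)).items():
    x0,y0,x1,y1=b;q=P[y0:y1,x0:x1].reshape(-1,3);q=q[~np.isnan(q[:,2])];q=q[q[:,2]<.075];mx=np.percentile(q[:,2],99)
    k=q[q[:,2]>mx-.006]; print(n,mx,'knob',np.round(k.mean(0),4),np.round((k.min(0)+k.max(0))/2,4),len(k))
q=P[165:275,140:240].reshape(-1,3);q=q[(q[:,2]>.055)&(q[:,2]<.07)];print('scale',cv2.minAreaRect((q[:,:2]*1000).astype(np.float32)),np.nanmax(P[165:275,145:235,2]))
plan([(.432,.0825,.19,73.5),(.432,.0825,.05,73.5)])
cv2.imwrite('pics/top2.png',im[...,::-1])
```

```text
w200 0.0035997679307671745 knob [0.589  0.1396 0.0007] [0.5874 0.1371 0.0009] 11
w350 0.008167161718301476 knob [ 0.5552 -0.0792  0.0041] [ 0.5623 -0.0788  0.0056] 20Traceback (most recent call last):
  File "<stdin>", line 4, in <module>
    return _quantile_unchecked(
        a, q, axis, out, overwrite_input, method, keepdims, weights)
    return _ureduce(a,
                    func=_quantile_ureduce_func,
    ...<5 lines>...
                    overwrite_input=overwrite_input,
                    method=method)
    r = func(a, **kwargs)
    result = _quantile(arr,
                       quantiles=q,
    ...<2 lines>...
                       out=out,
                       weights=wgt)
    slices_having_nans = np.isnan(arr[-1, ...])
                                  ~~~^^^^^^^^^
IndexError: index -1 is out of bounds for axis 0 with size 0
```

Run:
```python
from h import *
s=get_state();print(s['joints'])
plan([(.432,.0825,.19,64.5),(.40,.0825,.16,64.5)])
```

```text
[-1.42079210e-01  5.14643350e-01  2.37786173e-01  1.29139289e+00
  9.68754722e-05  1.55147129e+00]
-> (0.432, 0.0825, 0.19, 64.5) | turn tool z -71.5 (11 rows of -6.50) | shift mm [256.9 -14.5  -4.6] rows 7 each [0.0367, -0.0021, -0.0007]
-> (0.4, 0.0825, 0.16, 64.5) | turn tool z -0.0 (0 rows of -0.00) | shift mm [ 28.9 -13.9  30. ] rows 2 each [0.0144, -0.0069, 0.015]
```

Call:
step_arm --pt "0 0 0 -6.5" --pt "0 0 0 -6.5" --pt "0 0 0 -6.5" --pt "0 0 0 -6.5" --pt "0 0 0 -6.5" --pt "0 0 0 -6.5" --pt "0 0 0 -6.5" --pt "0 0 0 -6.5"

```text
t: 15.05
tcp_pos: [0.668, -0.0148, 0.1814]
ee_rot: [-1.193, -2.901, 0.002]
wrist_force: [0.3, -0.1, -0.4]
finger_gap: 0.0854
gripper_force: 0.0
```

Call:
step_arm --pt "0 0 0 -6.5" --pt "0 0 0 -6.5" --pt "0 0 0 -6.5" --pt "0.0367 -0.002 0 0" --pt "0.0367 -0.002 0 0" --pt "0.0367 -0.002 0 0" --pt "0.0367 -0.002 0 0" --pt "0.0367 -0.002 0 0"

```text
t: 15.72
tcp_pos: [0.4962, 0.0557, 0.1816]
ee_rot: [-0.694, -3.059, 0.001]
wrist_force: [-0.8, 0.3, 0.5]
finger_gap: 0.0855
gripper_force: 0.0
```

Call:
step_arm --pt "0 0 0 0" --pt "0 0 0 0"

```text
t: 15.88
tcp_pos: [0.4962, 0.056, 0.1825]
ee_rot: [-0.691, -3.06, 0.001]
wrist_force: [-0.3, -0.1, -0.6]
finger_gap: 0.0856
gripper_force: 0.0
```

```bash
cat >> h.py <<'E'
def wcloud():
    c=calibration('wrist'); im,d=camera('wrist');K=np.array(c['mtx']);T=np.array(c['pose'])
    v,u=np.mgrid[0:480,0:640]
    a=(u-K[0,2])/K[0,0];b=(v-K[1,2])/K[1,1];r=np.hypot(a,b)+1e-9
    t=np.tan(np.minimum(r,1.5))/r
    P=np.stack([a*t*d,-b*t*d,-d],-1)@T[:3,:3].T+T[:3,3];P[d<=0]=np.nan
    return im,d,P
def near(P,x,y,zl,zh,rad):
    m=(np.hypot(P[...,0]-x,P[...,1]-y)<rad)&(P[...,2]>zl)&(P[...,2]<zh)
    return P[m],m
E
python3 - <<'E'
from h import *
s=get_state();print(s['tcp_pos'])
im,d,P=wcloud();cv2.imwrite('pics/w3.png',im[...,::-1])
print('table',np.nanmedian(P[20:60,200:400,2]))
for n,x,y,h in(('w600',.432,.0825,.062),('w350',.558,-.036,.053),('w200',.544,.084,.046)):
    q,m=near(P,x,y,h-.006,h+.006,.06)
    if len(q): 
        v,u=np.nonzero(m);(cx,cy),r=cv2.minEnclosingCircle((q[:,:2]*1000).astype(np.float32));print(n,len(q),q.mean(0),cx,cy,r,u.mean(),v.mean())
im,d,P=cloud('top')
for n,x,y,h in(('w600',.432,.0825,.062),('w350',.558,-.036,.053),('w200',.544,.084,.046)):
    q,m=near(P,x,y,h-.006,h+.006,.06)
    if len(q): 
        v,u=np.nonzero(m);(cx,cy),r=cv2.minEnclosingCircle((q[:,:2]*1000).astype(np.float32));print(n,len(q),q.mean(0),cx,cy,r,u.mean(),v.mean())
E
```

```text
[0.49622804 0.05600175 0.18248154]
table 0.00013739984429766983
w600 871 [0.43338219 0.08391062 0.06141373] 433.4007568359375 83.79397583007812 12.234341621398926 318.12284730195177 133.4443168771527
w350 528 [ 0.5578859  -0.03272777  0.05215239] 559.2366333007812 -34.34761047363281 12.189414978027344 258.0890151515151 331.0359848484849
w200 640 [0.54365938 0.08598098 0.04524614] 545.1456298828125 86.07672882080078 12.3463773727417 379.471875 258.628125
w350 72 [ 0.55771393 -0.03576412  0.05235379] 558.2647705078125 -35.77538299560547 11.814521789550781 336.31944444444446 223.80555555555554
```

View pics/w3.png

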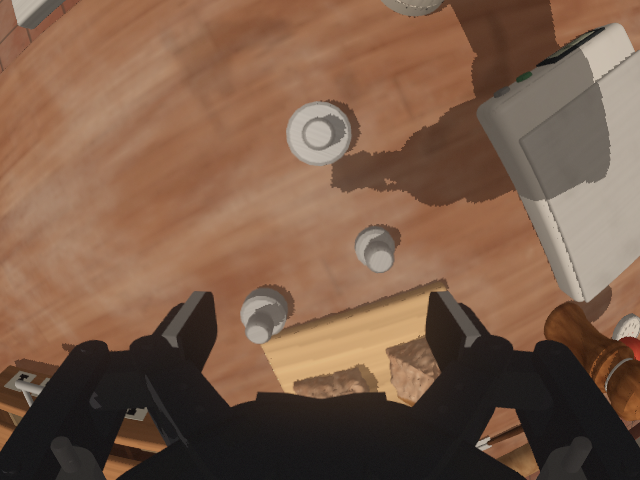

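The wrist view shows w600 at (318,133), w200 at (379,259), w350 at (258,331), and both cheeses on the board.

Run:
```python
from h import *
plan([(.4334,.0838,.12,64.5),(.4334,.0838,.037,64.5)])
```

```text
-> (0.4334, 0.0838, 0.12, 64.5) | turn tool z -0.0 (1 rows of -0.03) | shift mm [72.1 -2.6 63.5] rows 3 each [0.024, -0.0009, 0.0212]
-> (0.4334, 0.0838, 0.037, 64.5) | turn tool z -0.0 (0 rows of -0.00) | shift mm [-0.  0. 83.] rows 3 each [-0.0, 0.0, 0.0277]
```

Call:
step_arm --pt "0.024 -0.0009 0.02 0" --pt "0.024 -0.0009 0.02 0" --pt "0.024 -0.0009 0.02 0" --pt "0 0 0 0" --pt "0 0 0 0" --grip_force 60

```text
t: 16.4
tcp_pos: [0.432, 0.0837, 0.1225]
ee_rot: [-0.693, -3.06, 0.001]
wrist_force: [0.3, -0.1, 0.5]
finger_gap: 0.0858
gripper_force: 0.0
```

Run:
```python
from h import *
print(get_state()['tcp_pos'])
plan([(.4334,.0838,.037,64.5)])
```

```text
[0.43203971 0.08366964 0.12250675]
-> (0.4334, 0.0838, 0.037, 64.5) | turn tool z -0.0 (1 rows of -0.02) | shift mm [-1.5  0.9 85.5] rows 3 each [-0.0005, 0.0003, 0.0285]
```

Call:
step_arm --pt "-0.001 0.001 0.025 0" --pt "0 0 0.025 0" --pt "0 0 0.02 0" --pt "0 0 0.009 0" --pt "0 0 0.003 0" --pt "0 0 0 0" --pt "0 0 0 0"

```text
t: 16.98
tcp_pos: [0.4364, 0.084, 0.0432]
ee_rot: [0.694, 3.062, 0.001]
wrist_force: [-0.2, -0.5, -0.0]
finger_gap: 0.0853
gripper_force: 0.0
```

Call:
step_arm --pt "0 0 0.001 0" --pt "0 0 0 0" --pt "0 0 0 0"

```text
t: 17.23
tcp_pos: [0.4355, 0.0842, 0.0421]
ee_rot: [0.694, 3.062, 0.001]
wrist_force: [0.3, 0.5, -0.5]
finger_gap: 0.0853
gripper_force: 0.0
```

Call:
step_arm --pt "0.002 0 0.004 0" --pt "0 0 0 0" --pt "0 0 0 0"

```text
t: 17.48
tcp_pos: [0.4325, 0.0852, 0.0371]
ee_rot: [-0.694, -3.064, 0.0]
wrist_force: [-0.3, -0.4, -0.7]
finger_gap: 0.0852
gripper_force: 0.0
```

Call:
step_arm --pt "0 0 0 0" --pt "0 0 0 0" --pt "0 0 0 0" --pt "0 0 0 0" --pt "0 0 0 0" --pt "0 0 0 0" --pt "0 0 0 0" --pt "0 0 0 0" --claw 255

```text
t: 18.15
tcp_pos: [0.4328, 0.0847, 0.0374]
ee_rot: [0.695, 3.064, -0.001]
wrist_force: [-1.5, -3.3, 4.0]
finger_gap: 0.0222
gripper_force: 58.7
```

Call:
step_arm --pt "0 0 -0.005 0" --pt "0 0 -0.01 0" --pt "0 0 -0.02 0" --pt "0 0 -0.03 0" --pt "0 0 -0.03 0" --pt "0 0 -0.03 0" --pt "0 0 0 0" --pt "0 0 0 0"

```text
t: 18.82
tcp_pos: [0.4339, 0.0854, 0.1631]
ee_rot: [0.693, 3.061, 0.002]
wrist_force: [0.3, 0.2, -6.9]
finger_gap: 0.0221
gripper_force: 59.8
```

Run:
```python
from h import *
plan([(.45,.20,.17,64.5),(.556,.325,.17,64.5),(.556,.325,.105,64.5)])
im,d,P=wcloud()
m=(P[...,2]>.055)&(P[...,2]<.068)&(P[...,1]>.18)&(P[...,0]<.75)
n,l,st,_=cv2.connectedComponentsWithStats(m.astype(np.uint8));k=1+np.argmax(st[1:,4]);print(st[k],P[l==k].min(0),P[l==k].max(0))
```

```text
-> (0.45, 0.2, 0.17, 64.5) | turn tool z -0.0 (1 rows of -0.02) | shift mm [ 34.8 110.4  -6.7] rows 3 each [0.0116, 0.0368, -0.0022]
-> (0.556, 0.325, 0.17, 64.5) | turn tool z -0.0 (0 rows of -0.00) | shift mm [-41.9 158.5   0.4] rows 5 each [-0.0084, 0.0317, 0.0001]
-> (0.556, 0.325, 0.105, 64.5) | turn tool z -0.0 (0 rows of -0.00) | shift mm [ 0.1 -0.1 65. ] rows 2 each [0.0001, -0.0001, 0.0325]
[  522   132   118   238 16513] [0.47069834 0.22563481 0.05628909] [0.67479268 0.3758457  0.06489614]
```

Call:
step_arm --pt "0.0116 0.0368 -0.002 0" --pt "0.0116 0.0368 -0.002 0" --pt "0.0116 0.0368 -0.002 0" --pt "-0.0095 0.033 0 0" --pt "-0.0095 0.033 0 0" --pt "-0.0095 0.033 0 0" --pt "-0.0095 0.033 0 0" --pt "-0.0095 0.033 0 0"

```text
t: 19.53
tcp_pos: [0.5621, 0.329, 0.1643]
ee_rot: [-0.692, -3.059, 0.005]
wrist_force: [0.4, -0.3, -6.0]
finger_gap: 0.0223
gripper_force: 60.2
```

Call:
step_arm --pt "0 0 0.02 0" --pt "0 0 0.015 0" --pt "0 0 0 0" --pt "0 0 0 0" --pt "0 0 0 0"

```text
t: 19.95
tcp_pos: [0.5622, 0.3276, 0.1321]
ee_rot: [-0.694, -3.062, 0.002]
wrist_force: [0.4, 0.1, -6.3]
finger_gap: 0.0218
gripper_force: 60.8
```

Call:
step_arm --pt "0 0 0.008 0" --pt "0 0 0.008 0" --pt "0 0 0.006 0" --pt "0 0 0.003 0" --pt "0 0 0 0" --pt "0 0 0 0"

```text
t: 20.45
tcp_pos: [0.5629, 0.328, 0.1082]
ee_rot: [-0.694, -3.064, 0.0]
wrist_force: [-0.2, -0.5, -6.3]
finger_gap: 0.0221
gripper_force: 60.9
```

Call:
step_arm --pt "0 0 0.001 0" --pt "0 0 0.001 0" --pt "0 0 0.001 0" --pt "0 0 0 0" --pt "0 0 0 0"

```text
t: 20.87
tcp_pos: [0.5631, 0.3281, 0.1054]
ee_rot: [0.694, 3.064, 0.0]
wrist_force: [0.3, 0.7, -5.9]
finger_gap: 0.0222
gripper_force: 60.9
```

Call:
step_arm --pt "0 0 0.001 0" --pt "0 0 0.001 0" --pt "0 0 0.001 0" --pt "0 0 0.001 0" --pt "0 0 0 0" --pt "0 0 0 0"

```text
t: 21.37
tcp_pos: [0.563, 0.3281, 0.1012]
ee_rot: [-0.694, -3.064, 0.0]
wrist_force: [-0.1, 0.2, -6.3]
finger_gap: 0.022
gripper_force: 60.9
```

Call:
step_arm --pt "0 0 0.0008 0" --pt "0 0 0 0" --pt "0 0 0 0"

```text
t: 21.62
tcp_pos: [0.563, 0.3281, 0.1005]
ee_rot: [-0.694, -3.064, 0.0]
wrist_force: [0.0, 0.6, -6.1]
finger_gap: 0.0219
gripper_force: 60.9
```

Call:
step_arm --pt "0 0 0.0008 0" --pt "0 0 0 0" --pt "0 0 0 0"

```text
t: 21.87
tcp_pos: [0.5631, 0.3281, 0.0997]
ee_rot: [0.694, 3.064, 0.0]
wrist_force: [-0.2, -0.5, -6.6]
finger_gap: 0.022
gripper_force: 60.9
```

Call:
step_arm --pt "0 0 0.0005 0" --pt "0 0 0 0" --pt "0 0 0 0"

```text
t: 22.12
tcp_pos: [0.5632, 0.3281, 0.0995]
ee_rot: [0.694, 3.064, 0.0]
wrist_force: [0.0, -0.5, -3.7]
finger_gap: 0.0221
gripper_force: 60.9
```

Contact has started.

Call:
step_arm --pt "0 0 0.0004 0" --pt "0 0 0 0" --pt "0 0 0 0"

```text
t: 22.37
tcp_pos: [0.5632, 0.3281, 0.0992]
ee_rot: [0.694, 3.064, 0.0]
wrist_force: [-0.6, -1.1, -2.8]
finger_gap: 0.0221
gripper_force: 61.0
```

Call:
step_arm --pt "0 0 0.0003 0" --pt "0 0 0 0" --pt "0 0 0 0" --grip_force 20

```text
t: 22.62
tcp_pos: [0.5632, 0.3281, 0.0989]
ee_rot: [0.694, 3.064, 0.0]
wrist_force: [-0.9, -1.4, 0.3]
finger_gap: 0.0222
gripper_force: 61.1
```

Call:
step_arm --pt "0 0 0 0" --pt "0 0 0 0" --pt "0 0 0 0" --pt "0 0 0 0" --claw 60

```text
t: 22.95
tcp_pos: [0.5635, 0.3283, 0.0988]
ee_rot: [0.694, 3.063, 0.001]
wrist_force: [0.2, -0.6, -0.1]
finger_gap: 0.0651
gripper_force: 0.0
```

Call:
step_arm --pt "0 0 -0.015 0" --pt "0 0 -0.025 0" --pt "0 0 -0.03 0" --pt "0 0 -0.02 0" --pt "0 0 0 0" --pt "0 0 0 0" --pt "0 0 0 0" --pt "0 0 0 0"

```text
t: 23.62
tcp_pos: [0.5623, 0.3278, 0.1869]
ee_rot: [-0.694, -3.062, 0.002]
wrist_force: [-0.2, 0.0, -0.6]
finger_gap: 0.0654
gripper_force: 0.0
```

Run:
```python
from h import *
im,d,P=cloud('top')
for n,x,y,h in(('w600',.563,.328,.123),('w350',.558,-.036,.053),('w200',.544,.085,.046)):
    q,m=near(P,x,y,h-.006,h+.006,.06)
    if len(q): print(n,len(q),q.mean(0))
im,d,P=wcloud();q,m=near(P,.563,.328,.117,.129,.05);print(len(q),q.mean(0) if len(q) else '')
plan([(.45,.10,.20,64.5),(.52,-.29,.20,-25.5),(.534,-.297,.20,-25.5)])
```

```text
w600 5 [0.56554468 0.32413448 0.12297844]
w350 69 [ 0.55784576 -0.03571893  0.05259098]
w200 74 [0.54354797 0.08424382 0.0462859 ]
1210 [0.5623156  0.32792356 0.12264679]
-> (0.45, 0.1, 0.2, 64.5) | turn tool z -0.0 (1 rows of -0.03) | shift mm [   3.3 -254.   -12.6] rows 7 each [0.0005, -0.0363, -0.0018]
-> (0.52, -0.29, 0.2, -25.5) | turn tool z 90.0 (13 rows of 6.92) | shift mm [-321.9  231.1   -1. ] rows 10 each [-0.0322, 0.0231, -0.0001]
-> (0.534, -0.297, 0.2, -25.5) | turn tool z -0.0 (0 rows of -0.00) | shift mm [-0.3 15.6 -0. ] rows 1 each [-0.0003, 0.0156, -0.0]
```

Call:
step_arm --pt "0 -0.0363 -0.003 0" --pt "0 -0.0363 -0.003 0" --pt "0 -0.0363 -0.003 0" --pt "0 -0.0363 -0.003 0" --pt "0 -0.0363 -0.003 0" --pt "0 -0.0363 0 0" --pt "0 -0.0363 0 0" --pt "0 0 0 -6.9"

```text
t: 24.38
tcp_pos: [0.45, 0.0948, 0.2027]
ee_rot: [-0.514, -3.096, 0.004]
wrist_force: [-0.8, 0.8, 0.9]
finger_gap: 0.0654
gripper_force: 0.0
```

Call:
step_arm --pt "0 0 0 -6.9" --pt "0 0 0 -6.9" --pt "0 0 0 -6.9" --pt "0 0 0 -6.9" --pt "0 0 0 -6.9" --pt "0 0 0 -6.9" --pt "0 0 0 -6.9" --pt "0 0 0 -6.9"

```text
t: 25.05
tcp_pos: [0.453, 0.0988, 0.2027]
ee_rot: [0.994, -2.979, -0.001]
wrist_force: [0.2, 0.0, 0.1]
finger_gap: 0.0659
gripper_force: 0.0
```

Call:
step_arm --pt "0 0 0 -6.9" --pt "0 0 0 -6.9" --pt "0 0 0 -6.9" --pt "0 0 0 -7.0" --pt "0 0 0 0" --pt "0 0 0 0" --pt "0 0 0 0" --pt "0 0 0 0"

```text
t: 25.72
tcp_pos: [0.4534, 0.0988, 0.2033]
ee_rot: [1.668, -2.662, -0.0]
wrist_force: [-0.3, -0.0, 0.8]
finger_gap: 0.0652
gripper_force: 0.0
```

Run:
```python
from h import *
print(get_state()['t'])
im,d,P=cloud('top');q,m=near(P,.563,.328,.117,.129,.05);print(len(q),q.mean(0) if len(q) else '')
plan([(.57,-.17,.20,154.5)])
```

```text
25.7167
86 [0.56183846 0.32489751 0.1227663 ]
-> (0.57, -0.17, 0.2, 154.5) | turn tool z -0.3 (1 rows of -0.32) | shift mm [ 192.5 -220.9    3.3] rows 8 each [0.0241, -0.0276, 0.0004]
```

Call:
step_arm --pt "0.024 -0.0276 0 0" --pt "0.024 -0.0276 0 0" --pt "0.024 -0.0276 0 0" --pt "0.024 -0.0276 0 0" --pt "0.024 -0.0276 0 0" --pt "0.024 -0.0276 0 0" --pt "0.024 -0.0276 0 0" --pt "0 0 0 0"

```text
t: 26.43
tcp_pos: [0.5572, -0.1424, 0.2028]
ee_rot: [-1.662, 2.665, -0.005]
wrist_force: [0.8, 1.0, 0.3]
finger_gap: 0.0658
gripper_force: 0.0
```

Run:
```python
from h import *
print(get_state()['tcp_pos'])
im,d,P=wcloud();cv2.imwrite('pics/w4.png',im[...,::-1]);np.savez('w4.npz',P=P,im=im)
m=(P[...,2]>.094)&(P[...,2]<.11)&(P[...,1]<-.1)
n,l,st,_=cv2.connectedComponentsWithStats(m.astype(np.uint8));k=1+np.argmax(st[1:,4]);q=P[l==k]
print('chest',cv2.minAreaRect((q[:,:2]*1000).astype(np.float32)),np.median(q[:,2]))
q,m=near(P,.534,-.297,.070,.0865,.065)
g=im.astype(int);gray=(g.max(-1)-g.min(-1)<25)&(g.max(-1)>110)
q=P[m&gray];print(len(q),np.percentile(q[:,2],[5,50,95]));r=cv2.minAreaRect((q[:,:2]*1000).astype(np.float32));print(r)
```

```text
[ 0.55721334 -0.14238639  0.20275757]
chest ((686.2037353515625, -318.319091796875), (226.64532470703125, 173.32086181640625), 64.617919921875) 0.10233500150840852
1729 [0.08033121 0.08259424 0.08435292]
((550.0521240234375, -285.264892578125), (73.98577880859375, 40.44827651977539), 61.84774398803711)
```

View pics/w4.png

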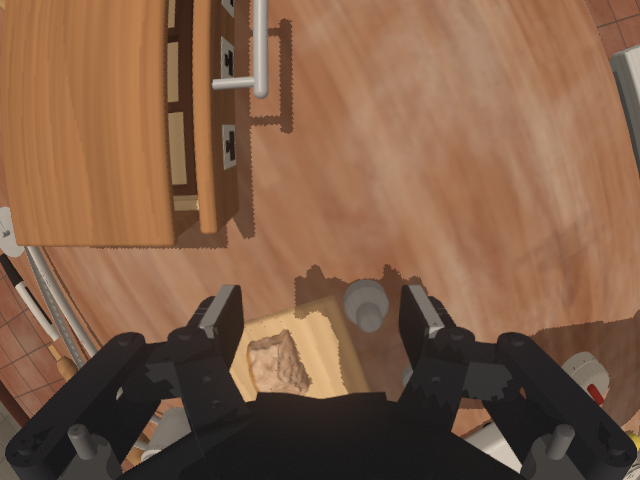

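The wrist view shows the handle bar at columns 250–272, rows 0–95, and the drawer front edge at columns 195–215, with a gap to the carcass at columns 168–195.

```bash
cat >> h.py <<'E'
EX=np.array([np.cos(np.radians(-25.42)),np.sin(np.radians(-25.42))]);EY=np.array([-EX[1],EX[0]]);CH=np.array([.6654,-.3609])
def inch(P): d=P[...,:2]-CH; return np.stack([d@EX,d@EY,P[...,2]],-1)
def outch(x,y): return CH+x*EX+y*EY
E
python3 - <<'E'
from h import *
z=np.load('w4.npz');P=inch(z['P'])
def st(n,m): q=P[m];print(n,len(q),'x',np.round(np.nanpercentile(q[:,0],[1,50,99]),4),'y',np.round(np.nanpercentile(q[:,1],[1,50,99]),4))
b=np.zeros((480,640),bool);b[0:240,0:300]=1
st('carc top',b&(P[...,2]>.098)&(P[...,2]<.106))
st('front top',b&(P[...,2]>.0845)&(P[...,2]<.0915)&(P[...,0]>-.135)&(P[...,0]<-.0885))
b2=b.copy();b2[:,:245]=0;b2[95:]=0
st('bar',b2&(P[...,2]>.074)&(P[...,2]<.09)&(P[...,0]<-.12))
# plates (white) on the front
T=np.load('top0.npz');
E
```

```text
carc top 39144 x [-0.0846 -0.0155  0.0809] y [-0.0478  0.0596  0.1518]
front top 4275 x [-0.1155 -0.1093 -0.1019] y [-0.0183  0.067   0.152 ]
bar 1530 x [-0.1558 -0.1508 -0.1403] y [-0.0165  0.0221  0.0537]
```

Run:
```python
from h import *
x,y=outch(-.151,.002);print(x,y)
plan([(x,y,.20,154.6),(x,y,.12,154.6),(x,y,.060,154.6)])
```

```text
0.5298774886665732 -0.2942768139317757
-> (np.float64(0.5298774886665732), np.float64(-0.2942768139317757), 0.2, 154.6) | turn tool z -0.6 (1 rows of -0.64) | shift mm [150.8 -43.    2.7] rows 4 each [0.0377, -0.0108, 0.0007]
-> (np.float64(0.5298774886665732), np.float64(-0.2942768139317757), 0.12, 154.6) | turn tool z -0.0 (1 rows of -0.00) | shift mm [-0.  0. 80.] rows 2 each [-0.0, 0.0, 0.04]
-> (np.float64(0.5298774886665732), np.float64(-0.2942768139317757), 0.06, 154.6) | turn tool z -0.0 (0 rows of -0.00) | shift mm [-0.  0. 60.] rows 2 each [-0.0, 0.0, 0.03]
```

Call:
step_arm --pt "0.0377 -0.0108 0 -0.6" --pt "0.0377 -0.0108 0 0" --pt "0.0377 -0.0108 0 0" --pt "0.0377 -0.0108 0 0" --pt "0 0 0.03 0" --pt "0 0 0.03 0" --pt "0 0 0 0" --pt "0 0 0 0" --claw 168 --grip_force 60

```text
t: 27.15
tcp_pos: [0.5278, -0.2893, 0.1421]
ee_rot: [1.684, -2.65, -0.008]
wrist_force: [-0.3, -0.5, -0.2]
finger_gap: 0.0292
gripper_force: 0.0
```

Run:
```python
from h import *
x,y=outch(-.151,.002);print(get_state()['tcp_pos'])
plan([(x,y,.12,154.6),(x,y,.060,154.6)])
```

```text
[ 0.52779756 -0.28925825  0.14208665]
-> (np.float64(0.5298774886665732), np.float64(-0.2942768139317757), 0.12, 154.6) | turn tool z 0.3 (1 rows of 0.28) | shift mm [ 3.7 -4.1 22.1] rows 1 each [0.0037, -0.0041, 0.0221]
-> (np.float64(0.5298774886665732), np.float64(-0.2942768139317757), 0.06, 154.6) | turn tool z -0.0 (1 rows of -0.00) | shift mm [ 0.1 -0.3 60. ] rows 2 each [0.0, -0.0001, 0.03]
```

Call:
step_arm --pt "0.0037 -0.004 0.02 0.3" --pt "0 0 0.01 0" --pt "0 0 0 0" --pt "0 0 0 0"

```text
t: 27.48
tcp_pos: [0.5316, -0.2954, 0.1143]
ee_rot: [-1.679, 2.655, 0.0]
wrist_force: [-0.2, 1.2, -0.3]
finger_gap: 0.0292
gripper_force: 0.0
```

Run:
```python
from h import *
x,y=outch(-.151,.002);print(get_state()['tcp_pos'])
plan([(x,y,.060,154.6)])
```

```text
[ 0.53156188 -0.29541866  0.11427813]
-> (np.float64(0.5298774886665732), np.float64(-0.2942768139317757), 0.06, 154.6) | turn tool z 0.0 (1 rows of 0.02) | shift mm [-0.3  2.  54.3] rows 2 each [-0.0001, 0.001, 0.0271]
```

Call:
step_arm --pt "0 0.002 0.015 0" --pt "0 0 0.015 0" --pt "0 0 0.012 0" --pt "0 0 0.01 0" --pt "0 0 0 0" --pt "0 0 0 0"

```text
t: 27.98
tcp_pos: [0.5297, -0.2952, 0.0619]
ee_rot: [-1.678, 2.656, 0.0]
wrist_force: [0.0, 0.2, 0.5]
finger_gap: 0.0288
gripper_force: 0.0
```

Call:
step_arm --pt "0 0 0 0" --pt "0 0 0 0" --pt "0 0 0 0" --pt "0 0 0 0" --pt "0 0 0 0" --claw 255

```text
t: 28.4
tcp_pos: [0.5306, -0.2959, 0.0629]
ee_rot: [-1.677, 2.655, -0.004]
wrist_force: [0.5, 1.2, 5.8]
finger_gap: 0.0088
gripper_force: 58.7
```

Call:
step_arm --pt "0 0.006 0 0" --pt "0 0.012 0 0" --pt "0 0.016 0 0" --pt "0 0.016 0 0" --pt "0 0.016 0 0" --pt "0 0.016 0 0" --pt "0 0.014 0 0" --pt "0 0.01 0 0"

```text
t: 29.07
tcp_pos: [0.4354, -0.2507, 0.0629]
ee_rot: [-1.677, 2.653, -0.007]
wrist_force: [6.8, -0.8, 2.2]
finger_gap: 0.0089
gripper_force: 59.8
```

Call:
step_arm --pt "0 0.006 0 0" --pt "0 0.002 0 0" --pt "0 0 0 0" --pt "0 0 0 0"

```text
t: 29.4
tcp_pos: [0.4294, -0.2479, 0.0629]
ee_rot: [-1.676, 2.653, -0.008]
wrist_force: [6.7, -0.2, 3.7]
finger_gap: 0.0083
gripper_force: 60.3
```

Call:
step_arm --pt "0 0 0 0" --pt "0 0 0 0" --pt "0 0 0 0" --claw 168

```text
t: 29.65
tcp_pos: [0.4254, -0.2458, 0.0609]
ee_rot: [1.677, -2.655, -0.004]
wrist_force: [-0.4, -0.4, 0.0]
finger_gap: 0.029
gripper_force: 0.0
```

Call:
step_arm --pt "0 0 -0.02 0" --pt "0 0 -0.04 0" --pt "0 0 -0.04 0" --pt "0 0 -0.04 0" --pt "0 0 -0.04 0" --pt "0 0 -0.03 0" --pt "0 0 0 0" --pt "0 0 0 0"

```text
t: 30.32
tcp_pos: [0.4269, -0.247, 0.273]
ee_rot: [-1.677, 2.656, -0.004]
wrist_force: [-0.6, -0.0, -1.5]
finger_gap: 0.0291
gripper_force: 0.0
```

Run:
```python
from h import *
x,y=outch(-.14,.11);plan([(x,y,.27,154.6)])
```

```text
-> (np.float64(0.5861715758128528), np.float64(-0.2014545334579202), 0.27, 154.6) | turn tool z -0.0 (1 rows of -0.04) | shift mm [-109.4 -124.3    3.2] rows 5 each [-0.0219, -0.0249, 0.0006]
```

Call:
step_arm --pt "-0.022 -0.025 0 0" --pt "-0.022 -0.025 0 0" --pt "-0.022 -0.025 0 0" --pt "-0.022 -0.025 0 0" --pt "-0.022 -0.025 0 0" --pt "0 0 0 0" --pt "0 0 0 0" --claw 60

```text
t: 30.9
tcp_pos: [0.5866, -0.1996, 0.2678]
ee_rot: [1.679, -2.651, -0.008]
wrist_force: [-0.9, 0.7, -0.4]
finger_gap: 0.0651
gripper_force: 0.0
```

Run:
```python
from h import *
im,d,P=wcloud();C=inch(P);np.savez('w5.npz',P=P,im=im)
cv2.imwrite('pics/w5.png',im[...,::-1])
q,m=near(P,.562,.328,.11,.13,.06)
# drawer points: region x -.2..-.09, height histogram
m=(C[...,0]>-.20)&(C[...,0]<-.10)&(abs(C[...,1])<.15)
print(np.histogram(C[m][:,2],bins=np.arange(0,.11,.005)))
xs=np.arange(-.16,-.14,.001)
mm=m&(abs(C[...,0]+.155)<.006)
for y in np.arange(-.145,.15,.005):
    k=mm&(abs(C[...,1]-y)<.0025)
    print('%.3f'%y,k.sum(),np.round(np.nanmedian(C[k][:,2]),3) if k.sum() else '',end=' | ')
```

```text
(array([   0,    0, 9861, 2329,  365,  340,  340, 7356,  203,   97,  101,
        797,  110,    0,    0,    0,    0,    0,    0,    0,    0]), array([0.   , 0.005, 0.01 , 0.015, 0.02 , 0.025, 0.03 , 0.035, 0.04 ,
       0.045, 0.05 , 0.055, 0.06 , 0.065, 0.07 , 0.075, 0.08 , 0.085,
       0.09 , 0.095, 0.1  , 0.105]))
-0.145 0  | -0.140 0  | -0.135 0  | -0.130 0  | -0.125 0  | -0.120 0  | -0.115 0  | -0.110 0  | -0.105 1 0.013 | -0.100 50 0.014 | -0.095 45 0.014 | -0.090 45 0.014 | -0.085 20 0.014 | -0.080 2 0.038 | -0.075 51 0.038 | -0.070 123 0.027 | -0.065 50 0.014 | -0.060 48 0.014 | -0.055 48 0.014 | -0.050 50 0.014 | -0.045 46 0.014 | -0.040 55 0.014 | -0.035 46 0.014 | -0.030 56 0.014 | -0.025 47 0.014 | -0.020 14 0.015 | -0.015 57 0.038 | -0.010 95 0.029 | -0.005 59 0.014 | 0.000 49 0.014 | 0.005 58 0.014 | 0.010 59 0.014 | 0.015 48 0.014 | 0.020 59 0.014 | 0.025 60 0.014 | 0.030 48 0.014 | 0.035 59 0.014 | 0.040 60 0.014 | 0.045 48 0.014 | 0.050 72 0.03 | 0.055 60 0.038 | 0.060 36 0.014 | 0.065 59 0.014 | 0.070 58 0.014 | 0.075 44 0.015 | 0.080 56 0.014 | 0.085 53 0.014 | 0.090 1297 0.368 | 0.095 2787 0.365 | 0.100 1340 0.349 | 0.105 119 0.34 | 0.110 53 0.014 | 0.115 46 0.014 | 0.120 53 0.014 | 0.125 105 0.026 | 0.130 60 0.038 | 0.135 117 0.053 | 0.140 51 0.059 | 0.145 0  |
```

View pics/w5.png

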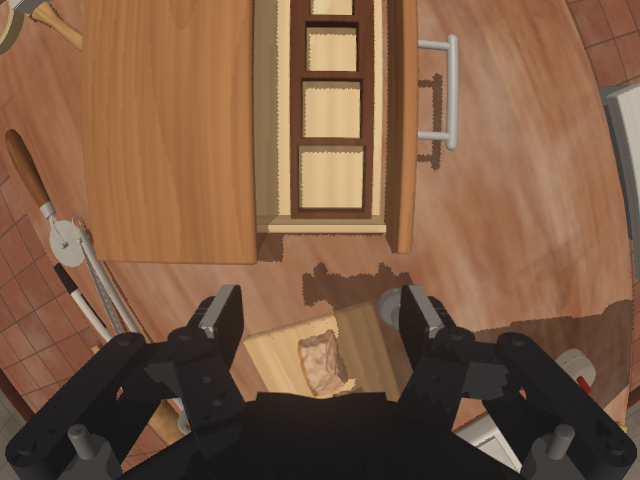

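The view shows the open drawer, with bays from the bottom up: 900 at (332,177), 600 at (331,110), 350 at (331,48), and 200 at (331,8). The handle is at column 452.

Run:
```python
from h import *
z=np.load('w5.npz');P=z['P'];C=inch(P)
rim=(abs(C[...,2]-.038)<.0025)&(C[...,0]>-.22)&(C[...,0]<-.09)
def edges(c,ax,lo,hi,oax,olo,ohi,tag):
    m=rim&(C[...,oax]>olo)&(C[...,oax]<ohi)&(C[...,ax]>lo)&(C[...,ax]<hi)
    v=C[m][:,ax]; print(tag,m.sum(),np.round(np.percentile(v,[2,98]),4))
for lo,hi in((-.090,-.062),(-.028,0),(.042,.065),(.12,.135)):
    edges(C,1,lo,hi,0,-.17,-.14,'ywall')
for n,y0,y1 in(('600',.0,.045),('350',-.06,-.03),('200',-.112,-.09)):
    for lo,hi in((-.22,-.165),(-.15,-.09)): edges(C,0,lo,hi,1,y0,y1,'x '+n)
m=(abs(C[...,2]-.014)<.0015)&(C[...,0]>-.19)&(C[...,0]<-.12)
for n,y0,y1 in(('600',-.0075,.05),('350',-.069,-.02)):
    q=C[m&(C[...,1]>y0)&(C[...,1]<y1)];print('floor',n,np.percentile(q,[.5,99.5],axis=0).round(4).tolist())
f=(C[...,2]>.0845)&(C[...,2]<.0905)&(C[...,0]<-.19)&(C[...,0]>-.25);print('front',np.percentile(C[f][:,0],[2,98]))
q,m=near(P,.558,-.036,.046,.058,.05);print('w350',q.mean(0),len(q))
im,d,PT=cloud('top')
for n,x,y,h in(('w600',.563,.328,.123),('w350',.558,-.036,.053),('w200',.544,.085,.046)):
    q,m=near(PT,x,y,h-.006,h+.006,.08)
    if len(q): print(n,len(q),q.mean(0))
```

```text
ywall 228 [-0.078  -0.0699]
ywall 237 [-0.0177 -0.0103]
ywall 240 [0.0503 0.0574]
ywall 259 [0.126  0.1344]
x 600 588 [-0.2137 -0.1832]
x 600 546 [-0.123  -0.1112]
x 350 488 [-0.2138 -0.1792]
x 350 459 [-0.1268 -0.111 ]
x 200 104 [-0.2138 -0.1747]
x 200 76 [-0.1315 -0.1115]
floor 600 [[-0.1829, -0.0071, 0.0126], [-0.1239, 0.0488, 0.0155]]
floor 350 [[-0.1786, -0.0685, 0.0126], [-0.1279, -0.0221, 0.0155]]
front [-0.22687025 -0.21362633]
w350 [ 0.56715878 -0.03960615  0.05114508] 89
w600 83 [0.56172328 0.3248963  0.1225994 ]
w350 72 [ 0.55794186 -0.03568423  0.05273334]
w200 68 [0.54352464 0.08393766 0.04596312]
```

Call:
step_arm --pt "0 0 0 6.92" --pt "0 0 0 6.92" --pt "0 0 0 6.92" --pt "0 0 0 6.92" --pt "0 0 0 6.92" --pt "0 0 0 6.92" --pt "0 0 0 6.92" --pt "0 0 0 6.92"

```text
t: 31.67
tcp_pos: [0.5849, -0.2014, 0.2717]
ee_rot: [0.24, -3.132, -0.0]
wrist_force: [-0.5, -0.1, -0.8]
finger_gap: 0.0655
gripper_force: 0.0
```

Call:
step_arm --pt "0 0 0 6.92" --pt "0 0 0 6.92" --pt "0 0 0 6.92" --pt "0 0 0 6.92" --pt "0 0 0 6.92" --pt "0 0 0 0" --pt "0 0 0 0"

```text
t: 32.25
tcp_pos: [0.5855, -0.2013, 0.2718]
ee_rot: [-0.687, -3.065, 0.0]
wrist_force: [-0.3, -0.2, -0.3]
finger_gap: 0.0652
gripper_force: 0.0
```

Run:
```python
from h import *
plan([(.5595,-.0345,.12,64.6),(.5595,-.0345,.03,64.6)])
```

```text
-> (0.5595, -0.0345, 0.12, 64.6) | turn tool z 0.1 (1 rows of 0.12) | shift mm [ 95.  139.6 151.8] rows 6 each [0.0158, 0.0233, 0.0253]
-> (0.5595, -0.0345, 0.03, 64.6) | turn tool z 0.0 (1 rows of 0.00) | shift mm [-0.  0. 90.] rows 3 each [-0.0, 0.0, 0.03]
```

Call:
step_arm --pt "0.0158 0.0233 0.022 0" --pt "0.0158 0.0233 0.022 0" --pt "0.0158 0.0233 0.022 0" --pt "0.0158 0.0233 0.022 0" --pt "0.0158 0.0233 0.022 0" --pt "0.0158 0.0233 0.022 0" --pt "0 0 0 0" --pt "0 0 0 0"

```text
t: 32.92
tcp_pos: [0.559, -0.0325, 0.1383]
ee_rot: [-0.682, -3.063, 0.0]
wrist_force: [0.5, 1.1, 0.8]
finger_gap: 0.0652
gripper_force: 0.0
```

Run:
```python
from h import *
print(get_state()['tcp_pos'])
plan([(.5595,-.0345,.029,64.6)])
im,d,P=wcloud()
q,m=near(P,.5595,-.0345,.046,.058,.03);print(len(q),q.mean(0) if len(q) else '')
```

```text
[ 0.55900389 -0.03253574  0.13828465]
-> (0.5595, -0.0345, 0.029, 64.6) | turn tool z 0.3 (1 rows of 0.28) | shift mm [ -1.6  -1.5 109.3] rows 3 each [-0.0005, -0.0005, 0.0364]
1019 [ 0.55858169 -0.03395122  0.05226411]
```

Call:
step_arm --pt "-0.001 -0.0015 0.03 0" --pt "0 0 0.03 0" --pt "0 0 0.025 0" --pt "0 0 0.014 0" --pt "0 0 0.005 0" --pt "0 0 0 0" --pt "0 0 0 0"

```text
t: 33.55
tcp_pos: [0.5626, -0.0368, 0.0368]
ee_rot: [0.691, 3.062, -0.0]
wrist_force: [-0.3, -0.2, 0.4]
finger_gap: 0.0654
gripper_force: 0.0
```

Call:
step_arm --pt "0 0 0.003 0" --pt "0 0 0 0" --pt "0 0 0 0"

```text
t: 33.8
tcp_pos: [0.5621, -0.0358, 0.0335]
ee_rot: [0.69, 3.063, 0.0]
wrist_force: [-0.0, 0.2, -0.6]
finger_gap: 0.065
gripper_force: 0.0
```

Call:
step_arm --pt "0.003 0 0.0045 0" --pt "0 0 0 0" --pt "0 0 0 0"

```text
t: 34.05
tcp_pos: [0.5581, -0.0341, 0.0278]
ee_rot: [-0.69, -3.064, -0.0]
wrist_force: [-0.1, -0.4, -0.7]
finger_gap: 0.0653
gripper_force: 0.0
```

Call:
step_arm --pt "0 0 0 0" --pt "0 0 0 0" --pt "0 0 0 0" --pt "0 0 0 0" --pt "0 0 0 0" --pt "0 0 0 0" --claw 255

```text
t: 34.55
tcp_pos: [0.5588, -0.0344, 0.0283]
ee_rot: [0.69, 3.064, 0.0]
wrist_force: [-0.7, -1.0, 2.6]
finger_gap: 0.0217
gripper_force: 58.6
```

Call:
step_arm --pt "0 0 -0.005 0" --pt "0 0 -0.015 0" --pt "0 0 -0.03 0" --pt "0 0 -0.04 0" --pt "0 0 -0.04 0" --pt "0 0 -0.03 0" --pt "0 0 0 0" --pt "0 0 0 0"

```text
t: 35.22
tcp_pos: [0.5597, -0.0345, 0.1898]
ee_rot: [0.69, 3.061, 0.0]
wrist_force: [-0.7, -0.3, -4.5]
finger_gap: 0.0223
gripper_force: 59.1
```

Run:
```python
from h import *
x,y=outch(-.1532,-.0438);print(x,y,outch(-.1532,-.1),outch(-.1532,.02))
plan([(x,y,.18,64.6),(x,y,.08,64.6)])
```

```text
0.5082308108127628 -0.3346983593981894 [ 0.48410694 -0.38545739] [ 0.53561699 -0.27707512]
-> (np.float64(0.5082308108127628), np.float64(-0.3346983593981894), 0.18, 64.6) | turn tool z 0.0 (1 rows of 0.01) | shift mm [ -82.2 -293.2    9.8] rows 8 each [-0.0103, -0.0367, 0.0012]
-> (np.float64(0.5082308108127628), np.float64(-0.3346983593981894), 0.08, 64.6) | turn tool z -0.0 (0 rows of -0.00) | shift mm [  0.4  -0.1 100. ] rows 3 each [0.0001, -0.0, 0.0333]
```

Call:
step_arm --pt "-0.0103 -0.0367 0.001 0" --pt "-0.0103 -0.0367 0.001 0" --pt "-0.0103 -0.0367 0.001 0" --pt "-0.0103 -0.0367 0.001 0" --pt "-0.0103 -0.0367 0.001 0" --pt "-0.0103 -0.0367 0.001 0" --pt "-0.0103 -0.0367 0.001 0" --pt "-0.0103 -0.0367 0.001 0"

```text
t: 35.88
tcp_pos: [0.5051, -0.3355, 0.1769]
ee_rot: [-0.69, -3.06, -0.004]
wrist_force: [-0.4, 0.0, -3.5]
finger_gap: 0.022
gripper_force: 59.4
```

Call:
step_arm --pt "0 0 0.03 0" --pt "0 0 0.03 0" --pt "0 0 0.02 0" --pt "0 0 0 0" --pt "0 0 0 0" --pt "0 0 0 0"

```text
t: 36.38
tcp_pos: [0.5071, -0.3346, 0.0999]
ee_rot: [-0.69, -3.064, -0.001]
wrist_force: [-0.2, 0.1, -2.3]
finger_gap: 0.0225
gripper_force: 59.6
```

Run:
```python
from h import *
x,y=outch(-.1532,-.0438);print(get_state()['tcp_pos'])
plan([(x,y,.075,64.6)])
```

```text
[ 0.50711277 -0.33463673  0.09986181]
-> (np.float64(0.5082308108127628), np.float64(-0.3346983593981894), 0.075, 64.6) | turn tool z 0.0 (1 rows of 0.03) | shift mm [-1.1  0.4 24.9] rows 1 each [-0.0011, 0.0004, 0.0249]
```

Call:
step_arm --pt "-0.001 0.0004 0.015 0" --pt "0 0 0.011 0" --pt "0 0 0 0" --pt "0 0 0 0" --pt "0 0 0 0"

```text
t: 36.8
tcp_pos: [0.5086, -0.3351, 0.0748]
ee_rot: [0.69, 3.064, -0.001]
wrist_force: [-0.3, -0.2, -4.2]
finger_gap: 0.0215
gripper_force: 59.7
```

Run:
```python
from h import *
x,y=outch(-.1532,-.0438);print(get_state()['tcp_pos'])
plan([(x,y,.044,64.6)])
```

```text
[ 0.50857784 -0.33509134  0.0748001 ]
-> (np.float64(0.5082308108127628), np.float64(-0.3346983593981894), 0.044, 64.6) | turn tool z 0.0 (1 rows of 0.02) | shift mm [ 0.5  0.2 30.8] rows 1 each [0.0005, 0.0002, 0.0308]
```

Call:
step_arm --pt "0 0 0.008 0" --pt "0 0 0.008 0" --pt "0 0 0.007 0" --pt "0 0 0.004 0" --pt "0 0 0.002 0" --pt "0 0 0 0" --pt "0 0 0 0"

```text
t: 37.38
tcp_pos: [0.5082, -0.3349, 0.0448]
ee_rot: [-0.69, -3.065, -0.0]
wrist_force: [-0.0, 0.2, -3.0]
finger_gap: 0.022
gripper_force: 59.7
```

Call:
step_arm --pt "0 0 0.002 0" --pt "0 0 0 0" --pt "0 0 0 0"

```text
t: 37.63
tcp_pos: [0.5083, -0.335, 0.0431]
ee_rot: [0.69, 3.065, -0.0]
wrist_force: [-0.5, 0.0, -3.4]
finger_gap: 0.0221
gripper_force: 59.7
```

Call:
step_arm --pt "0 0 0.0012 0" --pt "0 0 0 0" --pt "0 0 0 0"

```text
t: 37.88
tcp_pos: [0.5085, -0.3352, 0.0423]
ee_rot: [0.69, 3.064, -0.001]
wrist_force: [-0.5, 0.3, 1.1]
finger_gap: 0.0221
gripper_force: 60.2
```

Call:
step_arm --pt "0 0 0 0" --pt "0 0 0 0" --pt "0 0 0 0" --pt "0 0 0 0" --claw 145

```text
t: 38.22
tcp_pos: [0.5084, -0.3351, 0.042]
ee_rot: [0.69, 3.064, -0.0]
wrist_force: [-0.2, -0.4, -0.9]
finger_gap: 0.0367
gripper_force: 0.0
```

Call:
step_arm --pt "0 0 -0.015 0" --pt "0 0 -0.03 0" --pt "0 0 -0.04 0" --pt "0 0 -0.04 0" --pt "0 0 0 0" --pt "0 0 0 0"

```text
t: 38.72
tcp_pos: [0.51, -0.3365, 0.1703]
ee_rot: [0.689, 3.059, -0.005]
wrist_force: [-0.5, 0.4, -0.9]
finger_gap: 0.037
gripper_force: 0.0
```

Run:
```python
from h import *
im,d,P=wcloud();C=inch(P)
q,m=near(P,.508,-.335,.055,.078,.04);print('w350',len(q),inch(q).mean(0) if len(q) else '', np.percentile(q[:,2],95) if len(q) else '')
im,d,PT=cloud('top')
for n,x,y,h in(('w600',.563,.328,.123),('w200',.5435,.084,.046)):
    q,m=near(PT,x,y,h-.006,h+.006,.08)
    if len(q): print(n,len(q),q.mean(0))
plan([(.545,.0853,.15,64.6)])
```

```text
w350 921 [-0.15333093 -0.04378389  0.06588959] 0.06830072040653415
w600 88 [0.56144351 0.32496784 0.12258994]
w200 73 [0.54310309 0.08413819 0.04583501]
-> (0.545, 0.0853, 0.15, 64.6) | turn tool z 0.0 (1 rows of 0.01) | shift mm [146.8 395.3  16.4] rows 11 each [0.0133, 0.0359, 0.0015]
```

Call:
step_arm --pt "0.0133 0.036 0 0" --pt "0.0133 0.036 0 0" --pt "0.0133 0.036 0 0" --pt "0.0133 0.036 0 0" --pt "0.0133 0.036 0 0" --pt "0.0133 0.036 0 0" --pt "0.0133 0.036 0 0" --pt "0.0133 0.036 0 0" --claw 80

```text
t: 39.48
tcp_pos: [0.5341, -0.0271, 0.1647]
ee_rot: [-0.69, -3.061, -0.0]
wrist_force: [1.2, 0.4, 0.3]
finger_gap: 0.0584
gripper_force: 0.0
```

Call:
step_arm --pt "0.0133 0.036 0.01 0" --pt "0.0133 0.036 0.015 0" --pt "0.0133 0.036 0.015 0" --pt "0 0 0 0" --pt "0 0 0 0" --pt "0 0 0 0"

```text
t: 39.98
tcp_pos: [0.5447, 0.0855, 0.1253]
ee_rot: [-0.689, -3.062, 0.002]
wrist_force: [-0.4, 0.3, 0.3]
finger_gap: 0.0585
gripper_force: 0.0
```

Run:
```python
from h import *
print(get_state()['tcp_pos'])
im,d,P=wcloud()
q,m=near(P,.545,.0853,.039,.052,.04);print(len(q),q.mean(0) if len(q) else '')
x,y=q.mean(0)[:2]
plan([(x,y,.028,64.6)])
```

```text
[0.54471765 0.08548133 0.12533773]
1064 [0.5438847  0.0865074  0.04522286]
-> (np.float64(0.5438847014003768), np.float64(0.08650739865160897), 0.028, 64.6) | turn tool z -0.0 (1 rows of -0.03) | shift mm [ 1.9  1.  98. ] rows 3 each [0.0006, 0.0003, 0.0327]
```

Call:
step_arm --pt "0.0015 0 0.03 0" --pt "0 0 0.03 0" --pt "0 0 0.02 0" --pt "0 0 0.01 0" --pt "0 0 0.004 0" --pt "0 0 0 0" --pt "0 0 0 0" --pt "0 0 0 0"

```text
t: 40.7
tcp_pos: [0.5459, 0.0858, 0.0343]
ee_rot: [0.691, 3.062, 0.001]
wrist_force: [0.9, -0.2, -0.4]
finger_gap: 0.0586
gripper_force: 0.0
```

Call:
step_arm --pt "0.0015 0 0.006 0" --pt "0 0 0 0" --pt "0 0 0 0"

```text
t: 40.95
tcp_pos: [0.543, 0.087, 0.0269]
ee_rot: [0.69, 3.065, 0.0]
wrist_force: [0.3, -0.5, 0.4]
finger_gap: 0.0587
gripper_force: 0.0
```

Call:
step_arm --pt "0 0 0 0" --pt "0 0 0 0" --pt "0 0 0 0" --pt "0 0 0 0" --pt "0 0 0 0" --pt "0 0 0 0" --claw 255

```text
t: 41.45
tcp_pos: [0.5432, 0.0868, 0.0272]
ee_rot: [0.69, 3.064, 0.0]
wrist_force: [-1.3, -0.4, 3.8]
finger_gap: 0.0217
gripper_force: 58.7
```

Call:
step_arm --pt "0 0 -0.005 0" --pt "0 0 -0.015 0" --pt "0 0 -0.03 0" --pt "0 0 -0.04 0" --pt "0 0 -0.04 0" --pt "0 0 -0.03 0" --pt "0 0 0 0" --pt "0 0 0 0"

```text
t: 42.12
tcp_pos: [0.5445, 0.0869, 0.1887]
ee_rot: [0.689, 3.061, 0.002]
wrist_force: [-0.3, 0.4, -2.9]
finger_gap: 0.0219
gripper_force: 59.0
```

Run:
```python
from h import *
x,y=outch(-.1532,-.1);plan([(x,y,.18,64.6),(x,y,.10,64.6)])
```

```text
-> (np.float64(0.4841069366036732), np.float64(-0.3854573851290289), 0.18, 64.6) | turn tool z 0.0 (1 rows of 0.01) | shift mm [-148.  -452.6    8.3] rows 12 each [-0.0123, -0.0377, 0.0007]
-> (np.float64(0.4841069366036732), np.float64(-0.3854573851290289), 0.1, 64.6) | turn tool z -0.0 (0 rows of -0.00) | shift mm [ 0.3 -0.2 80. ] rows 2 each [0.0002, -0.0001, 0.04]
```

Call:
step_arm --pt "-0.0123 -0.0377 0.001 0" --pt "-0.0123 -0.0377 0.001 0" --pt "-0.0123 -0.0377 0.001 0" --pt "-0.0123 -0.0377 0.001 0" --pt "-0.0123 -0.0377 0.001 0" --pt "-0.0123 -0.0377 0.001 0" --pt "-0.0123 -0.0377 0.001 0" --pt "-0.0123 -0.0377 0.001 0"

```text
t: 42.78
tcp_pos: [0.5008, -0.2288, 0.1761]
ee_rot: [-0.69, -3.061, -0.003]
wrist_force: [0.6, 0.8, -1.7]
finger_gap: 0.022
gripper_force: 59.2
```

Call:
step_arm --pt "-0.0123 -0.0377 0 0" --pt "-0.0123 -0.0377 0 0" --pt "-0.0123 -0.0377 0 0" --pt "-0.0123 -0.0377 0 0" --pt "0 0 0.03 0" --pt "0 0 0.03 0" --pt "0 0 0.02 0" --pt "0 0 0 0"

```text
t: 43.45
tcp_pos: [0.4783, -0.3816, 0.0908]
ee_rot: [-0.689, -3.053, -0.012]
wrist_force: [-1.2, 0.0, -2.9]
finger_gap: 0.0215
gripper_force: 59.4
```

Call:
step_arm --pt "0 0 0 0" --pt "0 0 0 0"

```text
t: 43.62
tcp_pos: [0.4825, -0.3849, 0.0987]
ee_rot: [-0.69, -3.064, -0.001]
wrist_force: [0.5, -0.8, -2.2]
finger_gap: 0.0216
gripper_force: 59.4
```

Run:
```python
from h import *
x,y=outch(-.1532,-.1);print(get_state()['tcp_pos']);plan([(x,y,.072,64.6)])
```

```text
[ 0.48252728 -0.38494785  0.09871539]
-> (np.float64(0.4841069366036732), np.float64(-0.3854573851290289), 0.072, 64.6) | turn tool z 0.0 (1 rows of 0.02) | shift mm [-1.7  0.2 26.7] rows 1 each [-0.0017, 0.0002, 0.0267]
```

Call:
step_arm --pt "-0.0015 0 0.015 0" --pt "0 0 0.011 0" --pt "0 0 0 0" --pt "0 0 0 0" --pt "0 0 0 0"

```text
t: 44.03
tcp_pos: [0.4842, -0.3859, 0.0736]
ee_rot: [0.69, 3.064, -0.001]
wrist_force: [-1.4, -0.2, -1.4]
finger_gap: 0.0218
gripper_force: 59.4
```

Run:
```python
from h import *
x,y=outch(-.1532,-.1);print(get_state()['tcp_pos']);plan([(x,y,.043,64.6)])
```

```text
[ 0.48419603 -0.38594567  0.07361222]
-> (np.float64(0.4841069366036732), np.float64(-0.3854573851290289), 0.043, 64.6) | turn tool z 0.0 (1 rows of 0.02) | shift mm [ 0.3  0.4 30.6] rows 1 each [0.0003, 0.0004, 0.0306]
```

Call:
step_arm --pt "0 0.0004 0.008 0" --pt "0 0 0.008 0" --pt "0 0 0.007 0" --pt "0 0 0.004 0" --pt "0 0 0.002 0" --pt "0 0 0 0" --pt "0 0 0 0"

```text
t: 44.62
tcp_pos: [0.4839, -0.3854, 0.0436]
ee_rot: [-0.69, -3.064, -0.0]
wrist_force: [-0.4, 0.6, -2.7]
finger_gap: 0.0216
gripper_force: 59.4
```

Call:
step_arm --pt "0 0 0.001 0" --pt "0 0 0 0" --pt "0 0 0 0"

```text
t: 44.87
tcp_pos: [0.4842, -0.3856, 0.0431]
ee_rot: [0.69, 3.064, -0.0]
wrist_force: [-0.7, -0.5, -2.3]
finger_gap: 0.0218
gripper_force: 59.4
```

Call:
step_arm --pt "0 0 0.0015 0" --pt "0 0 0 0" --pt "0 0 0 0"

```text
t: 45.12
tcp_pos: [0.484, -0.3855, 0.0413]
ee_rot: [0.69, 3.065, 0.0]
wrist_force: [0.4, 0.4, -1.7]
finger_gap: 0.0218
gripper_force: 59.4
```

Call:
step_arm --pt "0 0 0.0004 0" --pt "0 0 0 0" --pt "0 0 0 0"

```text
t: 45.37
tcp_pos: [0.4841, -0.3855, 0.0412]
ee_rot: [0.69, 3.065, -0.0]
wrist_force: [0.3, 0.1, 1.9]
finger_gap: 0.0216
gripper_force: 59.7
```

Call:
step_arm --pt "0 0 0 0" --pt "0 0 0 0" --pt "0 0 0 0" --pt "0 0 0 0" --claw 145

```text
t: 45.7
tcp_pos: [0.4848, -0.3842, 0.0408]
ee_rot: [0.689, 3.064, 0.004]
wrist_force: [3.4, 5.1, 0.3]
finger_gap: 0.0371
gripper_force: 2.7
```

Call:
step_arm --pt "0 0 -0.015 0" --pt "0 0 -0.03 0" --pt "0 0 -0.04 0" --pt "0 0 -0.04 0" --pt "0 0 -0.02 0" --pt "0 0 0 0" --pt "0 0 0 0"

```text
t: 46.28
tcp_pos: [0.4848, -0.3867, 0.1878]
ee_rot: [0.69, 3.061, -0.004]
wrist_force: [-0.1, -0.3, -0.1]
finger_gap: 0.0367
gripper_force: 0.0
```

Run:
```python
from h import *
im,d,P=wcloud()
for n,y,h in(('w350',-.0438,.067),('w200',-.1,.060)):
    a,b=outch(-.1532,y)
    q,m=near(P,a,b,h-.005,h+.006,.03);print(n,len(q),inch(q).mean(0) if len(q) else '')
im,d,PT=cloud('top')
q,m=near(PT,.563,.328,.117,.13,.08)
if len(q): print('w600',len(q),q.mean(0))
plan([(.45,.10,.19,64.6),(.5623,.3279,.19,64.6)])
```

```text
w350 755 [-0.15336279 -0.04905857  0.06629319]
w200 738 [-0.15192555 -0.09991806  0.05935349]
w600 86 [0.56135258 0.32487542 0.12277303]
-> (0.45, 0.1, 0.19, 64.6) | turn tool z -0.0 (1 rows of -0.00) | shift mm [238.4 424.   -4.8] rows 13 each [0.0183, 0.0326, -0.0004]
-> (0.5623, 0.3279, 0.19, 64.6) | turn tool z -0.0 (0 rows of -0.00) | shift mm [-3.70e+00  2.54e+02  1.00e-01] rows 7 each [-0.0005, 0.0363, 0.0]
```

Call:
step_arm --pt "0.0183 0.0326 0 0" --pt "0.0183 0.0326 0 0" --pt "0.0183 0.0326 0 0" --pt "0.0183 0.0326 0 0" --pt "0.0183 0.0326 0 0" --pt "0.0183 0.0326 0 0" --pt "0.0183 0.0326 0 0" --pt "0.0183 0.0326 0 0" --claw 80

```text
t: 47.05
tcp_pos: [0.4619, -0.0851, 0.184]
ee_rot: [-0.69, -3.061, -0.001]
wrist_force: [0.4, -0.1, -0.5]
finger_gap: 0.0588
gripper_force: 0.0
```

Call:
step_arm --pt "0.0183 0.0326 0 0" --pt "0.0183 0.0326 0 0" --pt "0.0183 0.0326 0 0" --pt "0.0183 0.0326 0 0" --pt "0.0183 0.0326 0 0" --pt "0 0.0363 0 0" --pt "0 0.0363 0 0" --pt "0 0.0363 0 0"

```text
t: 47.72
tcp_pos: [0.4965, 0.1994, 0.1841]
ee_rot: [-0.689, -3.063, 0.002]
wrist_force: [1.2, -1.6, -0.4]
finger_gap: 0.0589
gripper_force: 0.0
```

Call:
step_arm --pt "0 0.0363 0 0" --pt "0 0.0363 0 0" --pt "0 0.0363 0 0" --pt "0 0.0363 0 0" --pt "0 0 0 0" --pt "0 0 0 0" --pt "0 0 0 0"

```text
t: 48.3
tcp_pos: [0.5586, 0.3283, 0.1837]
ee_rot: [-0.689, -3.062, 0.004]
wrist_force: [-0.8, -0.9, -0.4]
finger_gap: 0.0583
gripper_force: 0.0
```

Run:
```python
from h import *
print(get_state()['tcp_pos'])
im,d,P=wcloud();q,m=near(P,.5623,.3279,.117,.129,.05);print(len(q),q.mean(0) if len(q) else '')
x,y=q.mean(0)[:2];plan([(x,y,.16,64.6),(x,y,.099,64.6)])
im,d,PT=cloud('top')
for n,y,h in(('w350',-.0438,.067),('w200',-.1,.060)):
    a,b=outch(-.1532,y)
    q,m=near(PT,a,b,h-.005,h+.006,.03);print(n,len(q),inch(q).mean(0) if len(q) else '')
```

```text
[0.55857546 0.3283064  0.18367924]
1229 [0.56223572 0.32789908 0.12262198]
-> (np.float64(0.5622357200544492), np.float64(0.3278990759793858), 0.16, 64.6) | turn tool z -0.0 (1 rows of -0.02) | shift mm [-3.2  1.6 24.5] rows 1 each [-0.0032, 0.0016, 0.0245]
-> (np.float64(0.5622357200544492), np.float64(0.3278990759793858), 0.099, 64.6) | turn tool z 0.0 (1 rows of 0.00) | shift mm [-0.1  0.2 61. ] rows 2 each [-0.0001, 0.0001, 0.0305]
w350 72 [-0.15354539 -0.04952895  0.06668159]
w200 73 [-0.1520399  -0.10074417  0.06012999]
```

Call:
step_arm --pt "-0.003 0.0015 0.025 0" --pt "0 0 0.025 0" --pt "0 0 0.015 0" --pt "0 0 0.009 0" --pt "0 0 0.004 0" --pt "0 0 0 0" --pt "0 0 0 0" --pt "0 0 0 0"

```text
t: 49.07
tcp_pos: [0.5641, 0.3292, 0.1095]
ee_rot: [0.69, 3.063, 0.002]
wrist_force: [0.4, -0.2, 0.1]
finger_gap: 0.0582
gripper_force: 0.0
```

Run:
```python
from h import *
print(get_state()['tcp_pos'])
plan([(.5622,.3279,.0995,64.6)])
```

```text
[0.56405282 0.32918752 0.10954501]
-> (0.5622, 0.3279, 0.0995, 64.6) | turn tool z -0.0 (1 rows of -0.01) | shift mm [ 1.1 -2.  10. ] rows 1 each [0.0011, -0.002, 0.01]
```

Call:
step_arm --pt "0.001 -0.0015 0.005 0" --pt "0 0 0.003 0" --pt "0 0 0.0015 0" --pt "0 0 0 0" --pt "0 0 0 0"

```text
t: 49.48
tcp_pos: [0.5614, 0.3281, 0.0982]
ee_rot: [-0.69, -3.064, 0.0]
wrist_force: [0.4, 0.3, 0.1]
finger_gap: 0.0587
gripper_force: 0.0
```

Call:
step_arm --pt "0 0 -0.001 0" --pt "0 0 0 0" --pt "0 0 0 0" --pt "0 0 0 0" --pt "0 0 0 0" --pt "0 0 0 0" --pt "0 0 0 0" --claw 255 --grip_force 60

```text
t: 50.07
tcp_pos: [0.5617, 0.328, 0.0996]
ee_rot: [0.69, 3.065, 0.0]
wrist_force: [-0.8, -0.9, 2.2]
finger_gap: 0.022
gripper_force: 58.6
```

Call:
step_arm --pt "0 0 -0.005 0" --pt "0 0 -0.015 0" --pt "0 0 -0.03 0" --pt "0 0 -0.035 0" --pt "0 0 -0.015 0" --pt "0 0 0 0" --pt "0 0 0 0"

```text
t: 50.65
tcp_pos: [0.5616, 0.3282, 0.199]
ee_rot: [-0.69, -3.065, -0.0]
wrist_force: [-0.5, -0.2, -7.2]
finger_gap: 0.0219
gripper_force: 59.7
```

Run:
```python
from h import *
x,y=outch(-.1532,.02);plan([(.45,.1,.20,64.6),(x,y,.20,64.6),(x,y,.11,64.6)])
```

```text
-> (0.45, 0.1, 0.2, 64.6) | turn tool z 0.0 (1 rows of 0.01) | shift mm [   2.9 -254.    -1.1] rows 7 each [0.0004, -0.0363, -0.0002]
-> (np.float64(0.5356169882956795), np.float64(-0.2770751237820407), 0.2, 64.6) | turn tool z -0.0 (0 rows of -0.00) | shift mm [-2.391e+02 -3.039e+02 -1.000e-01] rows 10 each [-0.0239, -0.0304, -0.0]
-> (np.float64(0.5356169882956795), np.float64(-0.2770751237820407), 0.11, 64.6) | turn tool z -0.0 (0 rows of -0.00) | shift mm [-0. -0. 90.] rows 3 each [-0.0, -0.0, 0.03]
```

Call:
step_arm --pt "0 -0.0363 0 0" --pt "0 -0.0363 0 0" --pt "0 -0.0363 0 0" --pt "0 -0.0363 0 0" --pt "0 -0.0363 0 0" --pt "0 -0.0363 0 0" --pt "0 -0.0363 0 0" --pt "-0.0239 -0.0304 0 0"

```text
t: 51.32
tcp_pos: [0.4535, 0.0609, 0.196]
ee_rot: [-0.685, -3.055, 0.002]
wrist_force: [-0.7, 0.5, -6.6]
finger_gap: 0.022
gripper_force: 60.3
```

Call:
step_arm --pt "-0.0239 -0.0304 0 0" --pt "-0.0239 -0.0304 0 0" --pt "-0.0239 -0.0304 0 0" --pt "-0.0239 -0.0304 0 0" --pt "-0.0239 -0.0304 0 0" --pt "-0.0239 -0.0304 0 0" --pt "-0.0239 -0.0304 0 0" --pt "-0.0239 -0.0304 0 0"

```text
t: 51.98
tcp_pos: [0.528, -0.2418, 0.196]
ee_rot: [-0.69, -3.06, -0.004]
wrist_force: [0.7, -0.0, -5.5]
finger_gap: 0.022
gripper_force: 60.3
```

Call:
step_arm --pt "-0.0239 -0.0304 0 0" --pt "0 0 0.025 0" --pt "0 0 0.025 0" --pt "0 0 0.025 0" --pt "0 0 0.005 0" --pt "0 0 0 0" --pt "0 0 0 0" --pt "0 0 0 0"

```text
t: 52.65
tcp_pos: [0.5389, -0.2787, 0.1205]
ee_rot: [0.689, 3.063, -0.001]
wrist_force: [0.3, -0.8, -5.1]
finger_gap: 0.0214
gripper_force: 60.6
```

Run:
```python
from h import *
x,y=outch(-.1532,.02);print(get_state()['tcp_pos']);plan([(x,y,.083,64.6)])
```

```text
[ 0.53891493 -0.27874792  0.12047202]
-> (np.float64(0.5356169882956795), np.float64(-0.2770751237820407), 0.083, 64.6) | turn tool z 0.0 (1 rows of 0.03) | shift mm [ 3.8  0.1 37.5] rows 1 each [0.0038, 0.0001, 0.0375]
```

Call:
step_arm --pt "0.003 0 0.015 0" --pt "0 0 0.012 0" --pt "0 0 0.005 0" --pt "0 0 0 0" --pt "0 0 0 0" --pt "0 0 0 0"

```text
t: 53.15
tcp_pos: [0.5364, -0.2778, 0.0888]
ee_rot: [0.69, 3.063, -0.001]
wrist_force: [0.1, -0.4, -4.9]
finger_gap: 0.0219
gripper_force: 60.6
```

Run:
```python
from h import *
x,y=outch(-.1532,.02);print(get_state()['tcp_pos']);plan([(x,y,.054,64.6)])
im,d,P=wcloud();C=inch(P);f=(C[...,2]>.0845)&(C[...,2]<.0905)&(C[...,0]<-.19)&(C[...,0]>-.25)&(C[...,1]>-.1);print('front',np.percentile(C[f][:,0],[2,98]),f.sum())
```

```text
[ 0.53640221 -0.27778542  0.08880176]
-> (np.float64(0.5356169882956795), np.float64(-0.2770751237820407), 0.054, 64.6) | turn tool z 0.0 (1 rows of 0.02) | shift mm [ 1.1  0.3 34.8] rows 1 each [0.0011, 0.0003, 0.0348]
front [-0.22746416 -0.21403595] 18091
```

Drawer unmoved. Lowering.

Call:
step_arm --pt "0.0008 0 0.008 0" --pt "0 0 0.008 0" --pt "0 0 0.008 0" --pt "0 0 0.006 0" --pt "0 0 0.003 0" --pt "0 0 0 0" --pt "0 0 0 0"

```text
t: 53.78
tcp_pos: [0.5347, -0.2769, 0.0541]
ee_rot: [-0.69, -3.064, -0.0]
wrist_force: [0.8, 0.6, -5.8]
finger_gap: 0.0218
gripper_force: 61.0
```

Call:
step_arm --pt "0 0 0.001 0" --pt "0 0 0 0" --pt "0 0 0 0"

```text
t: 54.03
tcp_pos: [0.5349, -0.277, 0.0535]
ee_rot: [0.69, 3.064, 0.0]
wrist_force: [0.0, 0.0, -5.0]
finger_gap: 0.0218
gripper_force: 61.0
```

Call:
step_arm --pt "0 0 0.0012 0" --pt "0 0 0 0" --pt "0 0 0 0"

```text
t: 54.28
tcp_pos: [0.5351, -0.2772, 0.0526]
ee_rot: [0.69, 3.064, -0.0]
wrist_force: [-0.3, -0.1, -2.7]
finger_gap: 0.0222
gripper_force: 61.1
```

Call:
step_arm --pt "0 0 0.0004 0" --pt "0 0 0 0" --pt "0 0 0 0"

```text
t: 54.53
tcp_pos: [0.5351, -0.2772, 0.0526]
ee_rot: [0.69, 3.064, -0.001]
wrist_force: [-1.4, 1.6, 4.1]
finger_gap: 0.0222
gripper_force: 61.3
```

Touchdown. I'll release, rise, and turn to the handle yaw, passing a viewing spot.

Call:
step_arm --pt "0 0 0 0" --pt "0 0 0 0" --pt "0 0 0 0" --pt "0 0 0 0" --claw 145

```text
t: 54.87
tcp_pos: [0.535, -0.2771, 0.0518]
ee_rot: [0.69, 3.064, -0.0]
wrist_force: [-0.0, -0.3, 0.1]
finger_gap: 0.0369
gripper_force: 0.0
```

Call:
step_arm --pt "0 0 -0.015 0" --pt "0 0 -0.03 0" --pt "0 0 -0.04 0" --pt "0 0 -0.04 0" --pt "0 0 -0.04 0" --pt "0 0 -0.04 0" --pt "0 0 0 0" --pt "0 0 0 0"

```text
t: 55.53
tcp_pos: [0.5363, -0.278, 0.2602]
ee_rot: [0.689, 3.058, -0.004]
wrist_force: [0.3, -0.4, -1.0]
finger_gap: 0.0369
gripper_force: 0.0
```

Call:
step_arm --pt "0 0 0 -6.92" --pt "0 0 0 -6.92" --pt "0 0 0 -6.92" --pt "0 0 0 -6.92" --pt "0 0 0 -6.92" --pt "0 0 0 -6.92" --pt "0 0 0 -6.92" --pt "0 0 0 -6.92"

```text
t: 56.2
tcp_pos: [0.5341, -0.2765, 0.2546]
ee_rot: [0.821, -3.03, -0.004]
wrist_force: [-0.7, 0.2, -0.4]
finger_gap: 0.0372
gripper_force: 0.0
```

Call:
step_arm --pt "0 0 0 -6.92" --pt "0 0 0 -6.92" --pt "0 0 0 -6.92" --pt "0 0 0 -6.92" --pt "0 0 0 -6.92" --pt "-0.03 0.01 0 0" --pt "-0.03 0 0 0" --pt "-0.03 0 0 0"

```text
t: 56.87
tcp_pos: [0.5635, -0.1905, 0.2547]
ee_rot: [1.675, -2.656, -0.004]
wrist_force: [0.2, 0.4, 0.0]
finger_gap: 0.0366
gripper_force: 0.0
```

Call:
step_arm --pt "0 0 0 0" --pt "0 0 0 0" --pt "0 0 0 0"

```text
t: 57.12
tcp_pos: [0.5639, -0.1913, 0.2554]
ee_rot: [1.678, -2.654, -0.003]
wrist_force: [-0.4, -0.7, -0.3]
finger_gap: 0.037
gripper_force: 0.0
```

Run:
```python
from h import *
im,d,P=wcloud();C=inch(P);cv2.imwrite('pics/w6.png',im[...,::-1])
for n,y,h in(('w600',.02,.076),('w350',-.0438,.067),('w200',-.1,.060)):
    a,b=outch(-.1532,y)
    q,m=near(P,a,b,h-.004,h+.006,.03);print(n,len(q),inch(q).mean(0) if len(q) else '')
f=(C[...,2]>.0845)&(C[...,2]<.0905)&(C[...,0]<-.19)&(C[...,0]>-.25)&(C[...,1]<.15);print('front',np.percentile(C[f][:,0],[2,98]),f.sum())
f=(C[...,2]>.074)&(C[...,2]<.09)&(C[...,0]<-.25)&(C[...,0]>-.28)&(abs(C[...,1])<.08);print('bar',np.percentile(C[f],[2,50,98],axis=0),f.sum())
x,y=outch(-.264,.002);print(x,y);plan([(x,y,.16,154.6),(x,y,.062,154.6)])
```

```text
w600 576 [-0.15154589  0.0201577   0.07536255]
w350 503 [-0.15235748 -0.04743463  0.06638185]
w200 0 
front [-0.22682498 -0.21352349] 4120
bar [[-0.26713797 -0.04927642  0.07816892]
 [-0.2604801   0.00284808  0.08248978]
 [-0.2516177   0.0531782   0.08472933]] 1595
0.4278175258981594 -0.2457715152551365
-> (np.float64(0.4278175258981594), np.float64(-0.2457715152551365), 0.16, 154.6) | turn tool z -0.1 (1 rows of -0.06) | shift mm [107.1  99.5  95.8] rows 5 each [0.0214, 0.0199, 0.0192]
-> (np.float64(0.4278175258981594), np.float64(-0.2457715152551365), 0.062, 154.6) | turn tool z -0.0 (0 rows of -0.00) | shift mm [-0.  -0.2 98. ] rows 3 each [-0.0, -0.0001, 0.0327]
```

View pics/w6.png

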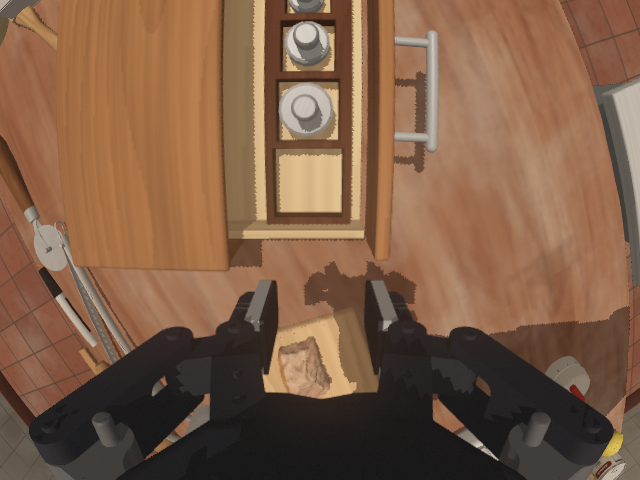

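All three weights stand in their bays: w600 at (306,108), w350 at (307,40), w200 at (306,3). The handle is at column 432. Now to close the drawer.

Call:
step_arm --pt "0.0214 0.0196 0.019 0" --pt "0.0214 0.0196 0.019 0" --pt "0.0214 0.0196 0.019 0" --pt "0.0214 0.0196 0.019 0" --pt "0.0214 0.0196 0.019 0" --pt "0 0 0.03 0" --pt "0 0 0 0" --pt "0 0 0 0" --claw 168

```text
t: 57.83
tcp_pos: [0.4283, -0.246, 0.1309]
ee_rot: [1.674, -2.657, -0.005]
wrist_force: [-0.1, -0.3, 0.6]
finger_gap: 0.029
gripper_force: 0.0
```

Run:
```python
from h import *
x,y=outch(-.262,.002);print(get_state()['tcp_pos']);plan([(x,y,.062,154.6)])
```

```text
[ 0.42829778 -0.24603608  0.13085654]
-> (np.float64(0.42962389692060926), np.float64(-0.24663001611666993), 0.062, 154.6) | turn tool z -0.2 (1 rows of -0.17) | shift mm [ 0.  -1.7 68.9] rows 2 each [0.0, -0.0008, 0.0344]
```

Call:
step_arm --pt "0 -0.0015 0.02 0" --pt "0 0 0.02 0" --pt "0 0 0.015 0" --pt "0 0 0.01 0" --pt "0 0 0 0" --pt "0 0 0 0"

```text
t: 58.33
tcp_pos: [0.4321, -0.2469, 0.0676]
ee_rot: [-1.678, 2.655, -0.001]
wrist_force: [-0.8, -0.1, 0.8]
finger_gap: 0.0289
gripper_force: 0.0
```

Call:
step_arm --pt "0 0 0 0" --pt "0 0 0 0" --pt "0 0 0 0" --pt "0 0 0 0" --pt "0 0 0 0" --claw 255

```text
t: 58.75
tcp_pos: [0.4317, -0.2469, 0.0682]
ee_rot: [-1.678, 2.655, -0.002]
wrist_force: [-1.6, 1.9, 5.8]
finger_gap: 0.0085
gripper_force: 58.6
```

Call:
step_arm --pt "0 -0.003 0 0" --pt "0 -0.006 0 0" --pt "0 -0.009 0 0" --pt "0 -0.011 0 0" --pt "0 -0.011 0 0" --pt "0 -0.011 0 0" --pt "0 -0.011 0 0" --pt "0 -0.011 0 0"

```text
t: 59.42
tcp_pos: [0.4968, -0.2778, 0.0682]
ee_rot: [1.677, -2.655, -0.001]
wrist_force: [-5.2, 2.1, 9.3]
finger_gap: 0.0085
gripper_force: 59.0
```

Call:
step_arm --pt "0 -0.011 0 0" --pt "0 -0.011 0 0" --pt "0 -0.009 0 0" --pt "0 -0.007 0 0" --pt "0 -0.005 0 0" --pt "0 -0.003 0 0" --pt "0 -0.002 0 0" --pt "0 0 0 0"

```text
t: 60.08
tcp_pos: [0.5408, -0.2987, 0.0682]
ee_rot: [-1.678, 2.656, -0.001]
wrist_force: [-2.9, 2.0, 4.7]
finger_gap: 0.0085
gripper_force: 58.9
```

Run:
```python
from h import *
s=get_state();print(inch(np.array(s['tcp_pos'])),s['wrist_force'],s['finger_gap'])
```

```text
[-0.13921898  0.00265494  0.06820772] [-2.90167842  2.01640244  4.67906428] 0.008538229779726882
```

Call:
step_arm --pt "0 -0.001 0 0" --pt "0 -0.001 0 0" --pt "0 -0.001 0 0" --pt "0 -0.001 0 0" --pt "0 0 0 0" --pt "0 0 0 0"

```text
t: 60.58
tcp_pos: [0.5438, -0.3002, 0.0682]
ee_rot: [1.678, -2.656, 0.0]
wrist_force: [-3.5, 0.4, 6.4]
finger_gap: 0.0084
gripper_force: 59.0
```

Call:
step_arm --pt "0 -0.001 0 0" --pt "0 0 0 0" --pt "0 0 0 0"

```text
t: 60.83
tcp_pos: [0.5447, -0.3006, 0.0682]
ee_rot: [1.678, -2.656, 0.0]
wrist_force: [-4.2, 1.7, 6.7]
finger_gap: 0.0084
gripper_force: 59.0
```

Call:
step_arm --pt "0 -0.001 0 0" --pt "0 0 0 0" --pt "0 0 0 0"

```text
t: 61.08
tcp_pos: [0.5455, -0.301, 0.0682]
ee_rot: [1.678, -2.656, 0.0]
wrist_force: [-4.2, 1.6, 7.1]
finger_gap: 0.0086
gripper_force: 59.0
```

Call:
step_arm --pt "0 -0.001 0 0" --pt "0 0 0 0" --pt "0 0 0 0"

```text
t: 61.33
tcp_pos: [0.5465, -0.3014, 0.0682]
ee_rot: [1.678, -2.656, 0.0]
wrist_force: [-4.1, 1.5, 6.3]
finger_gap: 0.0086
gripper_force: 59.0
```

Call:
step_arm --pt "0 -0.001 0 0" --pt "0 -0.001 0 0" --pt "0 0 0 0" --pt "0 0 0 0"

```text
t: 61.67
tcp_pos: [0.5476, -0.302, 0.0682]
ee_rot: [1.677, -2.655, -0.002]
wrist_force: [-6.5, 2.3, 7.3]
finger_gap: 0.0082
gripper_force: 59.2
```

Call:
step_arm --pt "0 -0.001 0 0" --pt "0 0 0 0" --pt "0 0 0 0"

```text
t: 61.92
tcp_pos: [0.5477, -0.302, 0.0682]
ee_rot: [1.677, -2.654, -0.004]
wrist_force: [-8.0, 3.8, 9.4]
finger_gap: 0.0086
gripper_force: 59.5
```

Stopped: shut. I'll release, rise and check.

Call:
step_arm --pt "0 0.001 0 0" --pt "0 0 0 0" --pt "0 0 0 0" --pt "0 0 0 0" --claw 168

```text
t: 62.25
tcp_pos: [0.5493, -0.3027, 0.0671]
ee_rot: [-1.678, 2.655, -0.002]
wrist_force: [-0.2, 1.0, 0.2]
finger_gap: 0.029
gripper_force: 0.0
```

Call:
step_arm --pt "0 0 -0.02 0" --pt "0 0 -0.04 0" --pt "0 0 -0.04 0" --pt "0 0 -0.04 0" --pt "0 0 -0.04 0" --pt "-0.04 0 0 0" --pt "-0.04 0 0 0" --pt "0 0 0 0"

```text
t: 62.92
tcp_pos: [0.5858, -0.2251, 0.2482]
ee_rot: [-1.683, 2.648, -0.001]
wrist_force: [-0.4, 0.0, 0.4]
finger_gap: 0.0291
gripper_force: 0.0
```

Call:
step_arm --pt "-0.04 0.02 0 0" --pt "-0.04 0.02 0 0" --pt "0 0 0 0" --pt "0 0 0 0"

```text
t: 63.25
tcp_pos: [0.5816, -0.1446, 0.247]
ee_rot: [-1.683, 2.652, -0.0]
wrist_force: [-0.1, -0.5, 0.0]
finger_gap: 0.0292
gripper_force: 0.0
```

Run:
```python
from h import *
s=get_state();print(s['t'],s['wrist_force'])
im,d,P=cloud('top');C=inch(P);cv2.imwrite('pics/top9.png',im[...,::-1])
f=(C[...,2]>.0845)&(C[...,2]<.0905)&(C[...,0]<-.08)&(C[...,0]>-.13)&(abs(C[...,1])<.15);print('front',np.percentile(C[f][:,0],[2,50,98]),f.sum())
```

```text
63.25 [-0.05502237 -0.53130544  0.0331874 ]
front [-0.12391418 -0.09241404 -0.08432904] 329
```

View pics/top9.png

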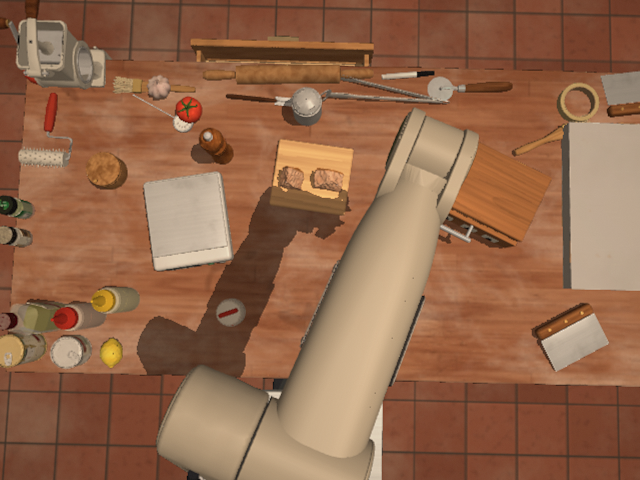

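The top view shows the scale empty, both cheeses on the board at (291,178) and (327,179), and the drawer shut against the carcass at (470,230).

```bash
python3 -c "
from rig import job_done;print(job_done())"
```

```text
the job is handed in; nothing more can be done
None
```

I handed the job in at about 63 s: both cheeses are on the board, the 600 g weight stood alone on the scale (over 2 s), and the 600, 350 and 200 g weights (no 900 g was present) stood upright in their bays when last seen, before I shut the drawer; no verdict came back.

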